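# Make up two bush-fitting kits

### The job

Make up the two bush-fitting kits from the parts on the bench. On the press kit board (round recess beside a short slot) lay the big brass-coloured bush flat in the round recess, stand the steel punch upright and centred on top of it, wide foot down, the way the pair goes under the press, and lay the bolt in the slot; on the drift kit board (round recess beside a long trough) lay the narrowest and tallest bush flat in the round recess and the wooden drift in the trough. Leave the two other bushes where they lie in the stock.

Things in the scene. Friction and masses are not known exactly. Their poses are not given: they have to be found in the camera images.
- press_kit_board: Fixed rectangular kit board, 118 (x) x 190 (y) x 15 mm, plywood top with darker wooden edging and grey felt in its two recesses, both 6 mm deep (felt 9 mm above the bench). Round recess, 54 mm across, centred at (0, +45) mm; short slot, 78 mm along x by 42 mm along y, centred at (0, -45) mm. Origin: centre of the underside; z up.
- drift_kit_board: Fixed rectangular kit board, 132 (x) x 222 (y) x 15 mm, of the same make, recesses 6 mm deep (felt 9 mm above the bench). Round recess, 46 mm across, centred at (+33, 0) mm; long trough, 42 mm along x by 190 mm along y, centred at (-33, 0) mm. Origin: centre of the underside; z up.
- brass_bush: The big bush, a brass-coloured plain ring, 38 mm across and 12 mm high, lying flat. Origin: centre of the underside; z along its axis, up. Goes in the round recess of the press kit board.
- punch: Spare steel punch, dark grey, 64 mm high, standing upright: a foot 40 mm across and 17 mm high, above it a round shank 24 mm across up to the top; 0.25 to 0.42 kg. Origin: centre of the underside of the foot; z up its axis. Goes on top of the big brass-coloured bush.
- bolt: Hexagon-head bolt of bright steel, lying, 59 mm long, head 19 x 17 mm and 7 mm thick at the +y end, shank 10 mm across along the body's y axis with its centre line 5 to 8 mm above the bench. Origin: under the middle of its length at bench height; it balances there, and is best gripped there, across the shank. Goes lengthwise in the slot of the press kit board, either way round.
- tall_bush: The narrowest and tallest bush, a dark grey steel ring, 28 mm across and 16 mm high, lying flat. Origin: centre of the underside; z along its axis, up. Goes in the round recess of the drift kit board.
- drift: Wooden drift, a plain square hardwood stick, 21 wide (x) x 170 long (y) x 19 mm high. Origin: centre of the underside. Goes lengthwise in the trough of the drift kit board, either way round.
- mid_bush: A dark grey steel bush, 34 mm across and 13 mm high, wider and lower than the tall one. Belongs to neither kit: leave it lying. Origin: centre of the underside.
- flat_bush: A bright light-grey bush, 30 mm across and only 10 mm high. Belongs to neither kit: leave it lying. Origin: centre of the underside.

How it is judged:
By the outcome, as a careful person would: the job done as asked, in the order asked, and still so for the second after the job is handed in, with the robot touching nothing.
It also fails if it takes over 128 s, if anything falls off the work surface, if the arm or the gripper's body presses on something with over 40 N, if the wrist force passes 120 N, or if a joint passes its speed limit or range.

### The arm

A 6-joint arm with a two-finger parallel gripper is mounted at the origin on a cart in front of the work surface, level with it; the furniture and walls round the work are solid. World frame = base frame: x ahead of the robot, y to its left, z up, the work surface at z = 0. Lengths are in m, angles in rad, forces in N, time in s.
With the tool pointing down it reaches from about 0.35 to 0.775 m from the base axis. Payload 7.3 kg.
Tool frame: the origin (TCP) lies on the centre line of the jaws, within the pads' length; the fingertips stand robot.nose_length ahead of it and the grasp point (between the pads) is the TCP (robot.nose_length is the distance from the TCP to the fingertips, in m); z points along the fingers, y is the direction in which the jaws open and shut (so a half turn about z gives the same grasp; the last joint's range is limited). The gripper opens to 92 mm and grips with 3 to 60 N. Pads are 19 mm wide; open, the fingers measure 130 mm over their backs; the gripper's body (75 mm by 190 mm) begins 47 mm behind the grasp point.
Start: joints at [-0.146, 0.342, 1.524, -0, 1.275, -0.146], TCP at [0.525, 0, 0.246] pointing down, gripper open.
Joint ranges: [-2.53, 2.53], [-0.77, 2.02], [0.04, 2.7], [-1, 4.14], [0.28, 2.66], [-3.11, 3.11]. Speed limits (rad/s): [2.57, 2.57, 3.14, 3.14, 3.14, 3.14].

### API

Orientations are given as [roll, pitch, yaw] about the fixed x, y, z axes, in that order (R = Rz(yaw) Ry(pitch) Rx(roll)).
In Python, from cell import robot, read_camera gives the robot as it stands.
- The arm moves only by the shell command python3 -m crank 'ROWS' [FORCE]. ROWS is JSON, a list of rows, each a list of 7 numbers: the shift along the tool's x, y, z in cm, then the turn, a rotation vector about the tool's x, y, z in degrees, then the opening, from 0 (shut) to 1 (fully open). In form: [[tx, ty, tz, wx, wy, wz, jaw], ...]. A call has 1 to 5 rows; each row is the pose to reach, as a shift and turn from the pose commanded when the call began, along the tool's axes at that moment; what a row does not reach only later rows make up. A row lasts 1/8 s, in which the tool goes at most 62.5 mm and 10.7 degrees, less where a joint would pass 70% of its speed; a pose out of reach is approached as far as the arm can. A call with a gripper value outside its range is refused whole. The fingers move at their own pace and stop on an object; FORCE is the grip in N (left out, the last holds). Time passes only in rows, so rows that repeat a pose let the fingers close. It gives the time, the measured TCP pose, the force and the opening at its end, in the units of the state.
- robot.observe(): the state, without advancing time (a new reading comes with each control period).
- read_camera(name): name is "scene" or "side" or "wrist"; returns a dict with "frame" (400x640x3 uint8, red, green, blue), "intrinsics" (3x3 intrinsics, pixels), "R" (3x3) and "t" (3): a world point X has camera coordinates R X + t. Camera axes: x right, y down, z forward; pixel columns grow to the right and rows downward; lengths in m; the calibration is good to about 2 mm. The wrist camera is an equidistant fisheye: a pixel r from the principal point sees the ray r / f radians off the axis. A picture is of the moment at which its call begins. There is no depth.
- robot.hand_in(): hands the job in, once; it reports no verdict.
The state is a dict: "time": time; "qpos": joint angles; "qvel": joint speeds; "joint_efforts": joint torques, N m; "tool_pos": TCP position; "tool_rot": TCP orientation; "contact_force": force on the tool from outside, world axes, zero at the start; "torque": the same for the moment, N m; "opening": finger opening in m.
Only numpy, scipy, OpenCV 4.12 (cv2) and the standard library are available. Lean on these libraries where they do the work, as an engineer would, in place of code of your own. Each camera call takes 0.05 s, during which the arm holds its last target.

## Working session

There is one attempt and no reset: what is moved stays moved. The work goes in short steps, Python scripts to look and compute and a shell command to move; the robot and the scene stay as the last step left them, time stands still between calls to the robot, and variables do not carry over. Pictures are saved under pics/ and viewed, and the job is handed in when it is done.

```bash
ls; mkdir -p pics
python3 - <<'E'
from cell import robot, read_camera
import cv2
print(robot.observe(), robot.nose_length)
for n in ["scene","side","wrist"]:
    c=read_camera(n); cv2.imwrite(f"pics/{n}0.png",c["frame"][:,:,::-1]); print(n,c["intrinsics"],c["R"],c["t"])
E
```

```text
pics
{'time': 0.0, 'qpos': array([-1.46035798e-01,  3.42727570e-01,  1.52504480e+00,  7.40216027e-06,
        1.27540959e+00, -1.45996833e-01]), 'qvel': array([-1.25317006e-03, -4.71944520e-04, -6.90056670e-04, -6.04268256e-04,
       -1.00609563e-03,  7.05946839e-05]), 'joint_efforts': array([ 7.61924657e-04, -4.31245601e+01, -2.44219762e+01,  7.17750052e-02,
        5.59406646e-02, -1.04314388e-04]), 'tool_pos': array([5.24606176e-01, 6.35301354e-05, 2.45032740e-01]), 'tool_rot': array([-3.14002129e+00, -2.38212061e-04,  1.57075501e+00]), 'contact_force': array([0.06269214, 0.04013955, 0.28413842]), 'torque': array([ 0.02341738,  0.00859879, -0.01973235]), 'opening': 0.09166046658277102} 0.019
scene [[468.38820729   0.         313.53848871]
 [  0.         468.38820729 203.61833144]
 [  0.           0.           1.        ]] [[-0.7530483  -0.65796394 -0.00130736]
 [-0.44065609  0.50581018 -0.7416052 ]
 [ 0.48861075 -0.55788844 -0.67083532]] [0.45005906 0.29252966 0.85040023]
side [[406.42502088   0.         316.36574853]
 [  0.         406.42502088 204.20123309]
 [  0.           0.           1.        ]] [[ 0.90095408 -0.43390689  0.00256243]
 [-0.26702735 -0.55908474 -0.78493353]
 [ 0.34202068  0.70650482 -0.61957469]] [-0.51427226  0.18244599  0.68441148]
wrist [[309.70691629   0.         316.22573858]
 [  0.         309.70691629 193.62849209]
 [  0.           0.           1.        ]] [[ 9.99999696e-01 -3.17651055e-04  7.11888116e-04]
 [-5.22453307e-04 -9.50862056e-01  3.09614401e-01]
 [ 5.78558056e-04 -3.09614679e-01 -9.50861933e-01]] [-0.52531408 -0.0389279   0.39157034]
```

View pics/scene0.png

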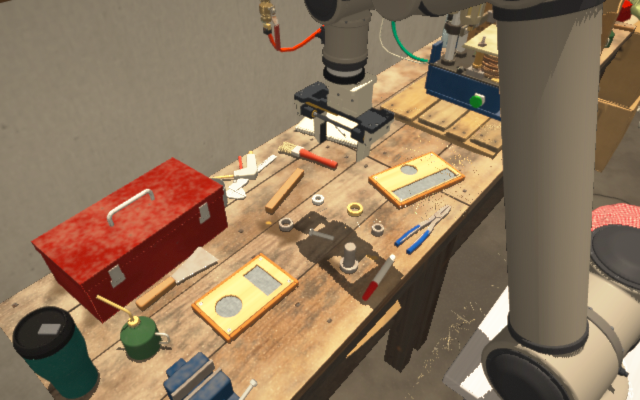

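View pics/side0.png

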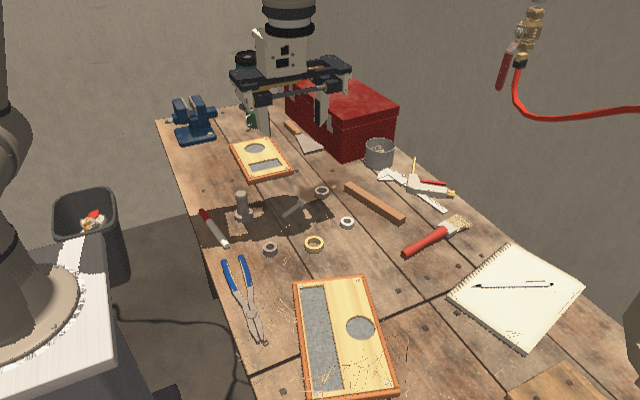

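View pics/wrist0.png

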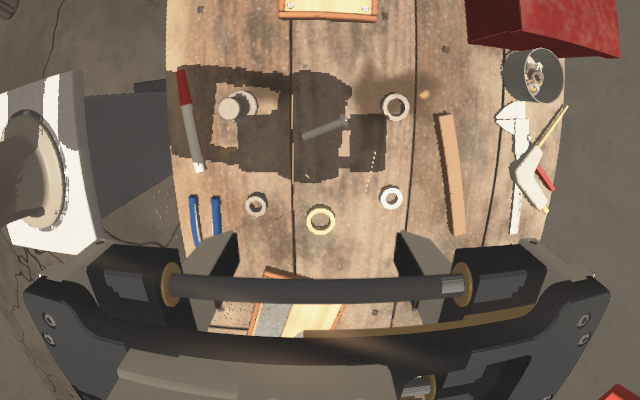

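```bash
cat > h.py <<'E'
import numpy as np, cv2
from cell import robot, read_camera
def ray(c,name,uv):
    K=c["intrinsics"];R=np.array(c["R"]);t=np.array(c["t"])
    p=(np.atleast_2d(np.array(uv,float))-[K[0,2],K[1,2]])/[K[0,0],K[1,1]]
    if name=="wrist":
        th=np.linalg.norm(p,axis=1,keepdims=True); d=np.hstack([p/np.maximum(th,1e-9)*np.sin(th),np.cos(th)])
    else: d=np.hstack([p,np.ones((len(p),1))])
    return -R.T@t, d@R
def onplane(c,name,uv,z):
    o,d=ray(c,name,uv); s=(z-o[2])/d[:,2]
    return (o+d*s[:,None])[:,:2]
def proj(c,name,X):
    K=c["intrinsics"];X=np.atleast_2d(np.array(X,float));q=X@np.array(c["R"]).T+np.array(c["t"])
    if name=="wrist":
        r=np.linalg.norm(q[:,:2],axis=1);th=np.arctan2(r,q[:,2]);p=q[:,:2]/np.maximum(r,1e-9)[:,None]*th[:,None]
    else: p=q[:,:2]/q[:,2:]
    return p*[K[0,0],K[1,1]]+[K[0,2],K[1,2]]
def topdown(c,name,z,x0,x1,y0,y1,mm=1.0):
    # rectified view of plane z: columns = +x, rows = -y
    xs=np.arange(x0,x1,mm/1000);ys=np.arange(y1,y0,-mm/1000)
    X,Y=np.meshgrid(xs,ys);P=np.stack([X.ravel(),Y.ravel(),np.full(X.size,z)],1)
    uv=proj(c,name,P).astype(np.float32).reshape(X.shape+(2,))
    return cv2.remap(c["frame"],uv[...,0],uv[...,1],cv2.INTER_LINEAR)
def save(n,im): cv2.imwrite(f"pics/{n}.png",im[:,:,::-1])
def pose():
    s=robot.observe(); return s
E
python3 - <<'E'
from h import *
cs={n:read_camera(n) for n in["scene","side","wrist"]}
import pickle;pickle.dump(cs,open("c0.pkl","wb"))
for n in cs:
    c=cs[n];print(n,-c["R"].T@c["t"])
g={"brass":(321,221,12),"tall":(256,205,16),"flat":(391,198,10),"mid":(396,107,13)}
for k,(u,v,z) in g.items(): print(k,onplane(cs["wrist"],"wrist",[(u,v)],z/1000))
s={"brass":(314,243,12),"tall":(270,249,16),"flat":(347,222,10),"mid":(321,191,13)}
for k,(u,v,z) in s.items(): print(k,onplane(cs["side"],"side",[(u,v)],z/1000))
print(onplane(cs["side"],"side",[(360,328)],.009),onplane(cs["scene"],"scene",[(229,306),(264,277)],.009))
crop=cs["side"]["frame"][120:400,180:420];save("sidec",cv2.resize(crop,None,fx=2.1,fy=2.1,interpolation=cv2.INTER_CUBIC))
crop=cs["wrist"]["frame"][0:260,150:480];save("wristc",cv2.resize(crop,None,fx=2.2,fy=2.2,interpolation=cv2.INTER_CUBIC))
crop=cs["scene"]["frame"][140:350,180:480];save("scenec",cv2.resize(crop,None,fx=2.5,fy=2.5,interpolation=cv2.INTER_CUBIC))
E
```

```text
scene [0.05230649 0.62258661 0.78800841]
side [ 0.27797088 -0.60468351  0.56856979]
wrist [0.52514952 0.08404237 0.38504331]
brass [[ 0.53187052 -0.0751254 ]]
tall [[ 0.44823603 -0.05147284]]
flat [[ 0.62326462 -0.04419766]]
mid [[0.62239022 0.07324265]]
brass [[ 0.52742558 -0.07925803]]
tall [[ 0.44209004 -0.0615066 ]]
flat [[ 0.61822382 -0.04990868]]
mid [[0.61555618 0.06841336]]
[[ 0.51095969 -0.2855096 ]] [[0.54645442 0.31520086]
 [0.54652955 0.21762506]]
```

View pics/sidec.png

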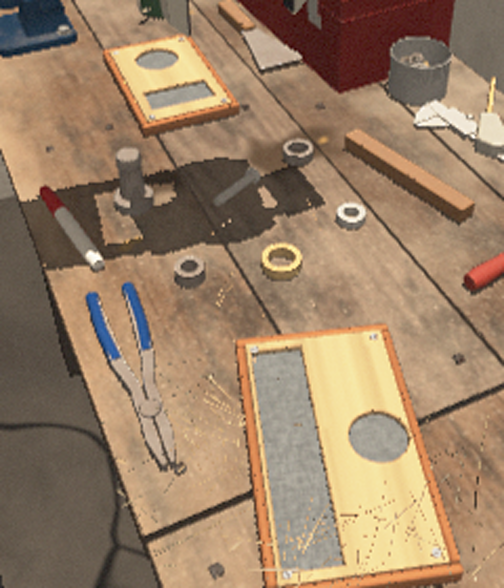

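View pics/wristc.png

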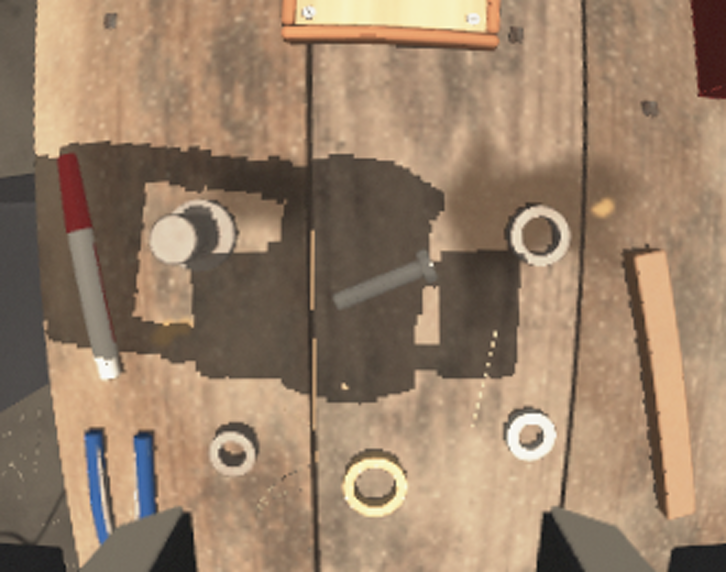

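View pics/scenec.png

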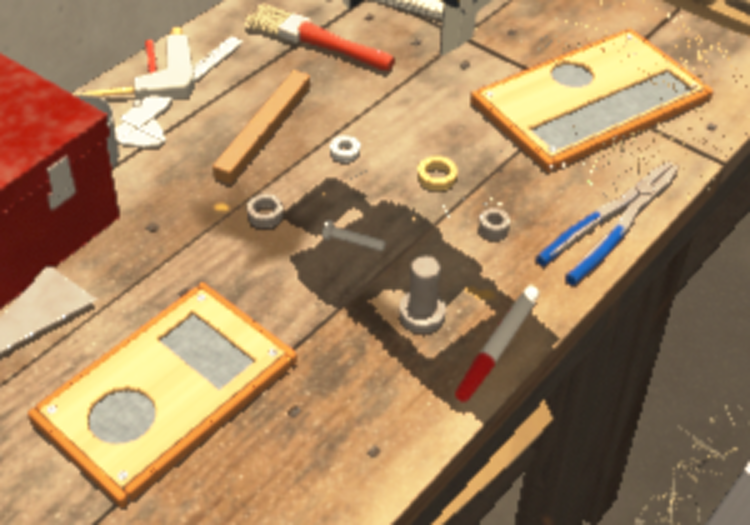

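Run:
```python
from h import *
import pickle;cs=pickle.load(open("c0.pkl","rb"))
# each object patch, from three cams, at its top height
obs=[("brass",.53,-.077,.012),("tall",.445,-.056,.016),("flat",.621,-.047,.010),("mid",.62,.071,.013),("punchfoot",.44,.06,.017),("bolt",.55,.05,.008)]
rows=[]
for k,x,y,z in obs:
    r=[]
    for n in["scene","side","wrist"]:
        im=topdown(cs[n],n,z,x-.04,x+.04,y-.04,y+.04,0.4)
        im=im.copy(); cv2.line(im,(100,0),(100,6),(255,0,0),1);cv2.line(im,(0,100),(6,100),(255,0,0),1);r.append(cv2.resize(im,(130,130)))
    rows.append(np.vstack(r))
save("patch",np.hstack(rows))
```

```text
(no output)
```

View pics/patch.png

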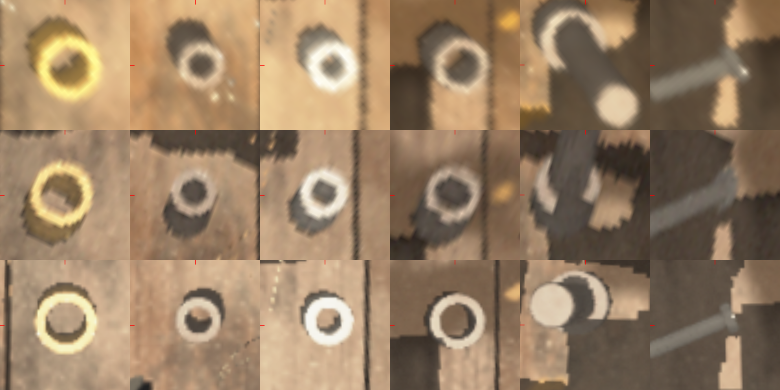

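Run:
```python
from h import *
import pickle;cs=pickle.load(open("c0.pkl","rb"))
def ptc(n,z,x0,x1,y0,y1,mm): return topdown(cs[n],n,z,x0,x1,y0,y1,mm)
out=[]
for nm,(x0,x1,y0,y1) in {"press":(.44,.66,.14,.40),"drift":(.34,.62,-.45,-.13)}.items():
  for n in["scene","side"]:
    im=ptc(n,.015,x0,x1,y0,y1,.5)
    hsv=cv2.cvtColor(im,cv2.COLOR_RGB2HSV)
    # board = saturated orange/yellow and bright
    m=((hsv[...,1]>110)&(hsv[...,2]>150)&(hsv[...,0]<30)).astype(np.uint8)*255
    m=cv2.morphologyEx(m,cv2.MORPH_CLOSE,np.ones((5,5)));m=cv2.morphologyEx(m,cv2.MORPH_OPEN,np.ones((9,9)))
    cn,_=cv2.findContours(m,cv2.RETR_CCOMP,cv2.CHAIN_APPROX_NONE)
    hole=cv2.findContours(m,cv2.RETR_CCOMP,cv2.CHAIN_APPROX_NONE)
    vis=im.copy()
    for c,h in zip(hole[0],hole[1][0]):
        a=cv2.contourArea(c)*.25
        if a<700: continue
        r=cv2.minAreaRect(c);(cx,cy),(w,hh),ang=r
        print(nm,n,"hole" if h[3]>=0 else "outer",round(a),"ctr",round(x0+cx*.0005,4),round(y1-cy*.0005,4),"size",round(w*.5,1),round(hh*.5,1),"ang",round(ang,1))
        cv2.drawContours(vis,[c],-1,(0,0,255),1)
    out.append(cv2.resize(vis,(350,int(350*vis.shape[0]/vis.shape[1])))[:300*2])
h=max(o.shape[0] for o in out)
out=[cv2.copyMakeBorder(o,0,h-o.shape[0],0,0,cv2.BORDER_CONSTANT) for o in out]
im=np.hstack(out);save("boards",cv2.resize(im,(800,int(800*im.shape[0]/im.shape[1]))))
```

```text
press scene outer 976 ctr 0.649 0.1728 size 64.5 22.0 ang 90.0
press scene outer 1204 ctr 0.651 0.3645 size 71.0 18.0 ang 90.0
press scene outer 32193 ctr 0.523 0.2702 size 259.5 166.0 ang 90.0
press scene hole 16488 ctr 0.544 0.2725 size 99.3 173.3 ang 1.8
press side outer 5212 ctr 0.5384 0.272 size 118.9 193.9 ang 1.3
drift scene outer 48994 ctr 0.5182 -0.3119 size 303.5 271.2 ang 26.3
drift scene hole 1230 ctr 0.5285 -0.3985 size 28.9 73.2 ang 31.3
drift scene hole 12851 ctr 0.5054 -0.2881 size 69.3 205.7 ang 17.5
drift scene hole 8198 ctr 0.4486 -0.27 size 43.1 204.9 ang 17.4
drift scene outer 796 ctr 0.4565 -0.1482 size 36.5 57.0 ang 90.0
drift side outer 4962 ctr 0.4789 -0.2778 size 135.0 223.0 ang 17.3
```

View pics/boards.png

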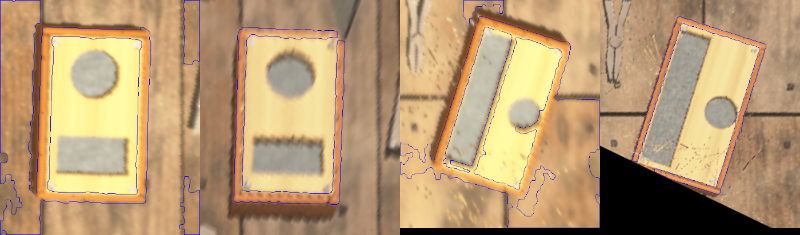

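Run:
```python
from h import *
import pickle;cs=pickle.load(open("c0.pkl","rb"))
B={"press":(.46,.62,.16,.38),"drift":(.38,.58,-.40,-.15)}
out=[]
for nm,(x0,x1,y0,y1) in B.items():
  for n in["scene","side"]:
    im=topdown(cs[n],n,.015,x0,x1,y0,y1,.5)
    hsv=cv2.cvtColor(im,cv2.COLOR_RGB2HSV)
    m=((hsv[...,1]<60)).astype(np.uint8)*255
    m=cv2.morphologyEx(m,cv2.MORPH_OPEN,np.ones((7,7)));m=cv2.morphologyEx(m,cv2.MORPH_CLOSE,np.ones((9,9)))
    cn,_=cv2.findContours(m,cv2.RETR_EXTERNAL,cv2.CHAIN_APPROX_NONE)
    vis=im.copy()
    for c in cn:
        a=cv2.contourArea(c)*.25
        if a<1000: continue
        (cx,cy),(w,hh),ang=cv2.minAreaRect(c)
        print(nm,n,round(a),"ctr",round(x0+cx*.0005,4),round(y1-cy*.0005,4),"size",round(w*.5,1),round(hh*.5,1),"ang",round(ang,1), "circ", np.round(cv2.minEnclosingCircle(c)[1]*.5,1))
        cv2.drawContours(vis,[c],-1,(0,0,255),1)
    for i in range(0,vis.shape[0],20): cv2.line(vis,(0,i),(3,i),(255,0,0),1)
    for i in range(0,vis.shape[1],20): cv2.line(vis,(i,0),(i,3),(255,0,0),1)
    out.append(vis)
h=max(o.shape[0] for o in out)
out=[cv2.copyMakeBorder(o,0,h-o.shape[0],0,0,cv2.BORDER_CONSTANT) for o in out]
for i in (0,2): save(f"bb{i}",np.hstack(out[i:i+2]))
```

```text
press scene 2661 ctr 0.5404 0.2289 size 72.7 37.6 ang 1.8 circ 40.4
press scene 1860 ctr 0.5433 0.3185 size 49.0 47.5 ang 90.0 circ 25.4
press side 2318 ctr 0.5359 0.2249 size 74.6 32.8 ang 2.8 circ 39.6
press side 1610 ctr 0.5389 0.3145 size 46.4 44.6 ang 52.1 circ 25.3
drift scene 1112 ctr 0.513 -0.2878 size 36.5 39.0 ang 90.0 circ 20.5
drift scene 6322 ctr 0.4504 -0.266 size 37.2 186.3 ang 17.3 circ 94.1
drift side 2107 ctr 0.4255 -0.3772 size 44.5 91.0 ang 90.0 circ 50.6
drift side 1388 ctr 0.508 -0.2888 size 41.5 42.0 ang 90.0 circ 22.1
drift side 7349 ctr 0.4463 -0.2667 size 41.4 198.1 ang 17.5 circ 99.1
```

View pics/bb0.png

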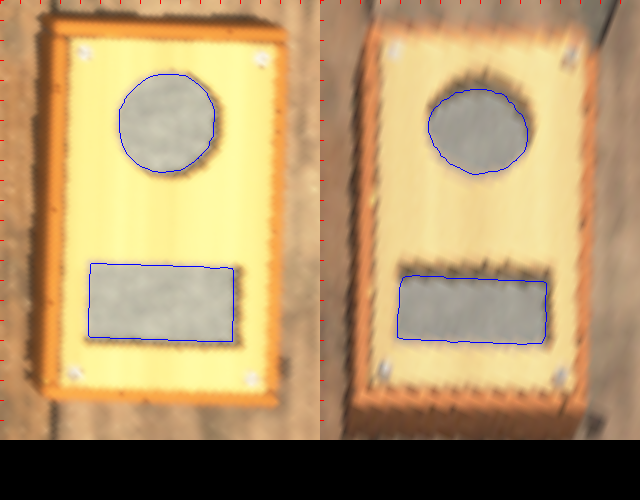

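View pics/bb2.png

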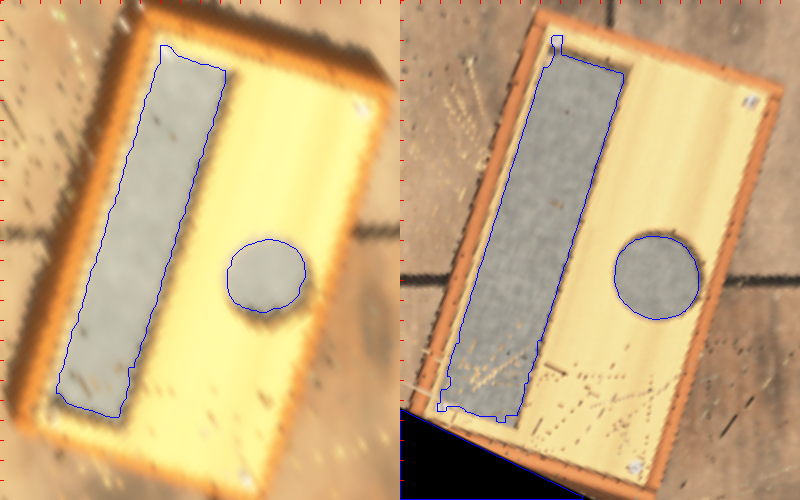

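```bash
python3 -m crank '[[-7.7,0.55,14,0,0,0,0.65],[-7.7,0.55,14,0,0,0,0.65],[-7.7,0.55,14,0,0,0,0.65],[-7.7,0.55,14,0,0,0,0.65],[-7.7,0.55,14,0,0,0,0.65]]' 20
python3 - <<'E'
from h import *
c=read_camera("wrist");save("w1",c["frame"]);print(robot.observe()["tool_pos"])
E
```

```text
time: 0.92
tool_pos: [0.5313, -0.0767, 0.107]
tool_rot: [3.14, 0.0, 1.571]
contact_force: [0.6, 0.5, 1.3]
opening: 0.0596
[ 0.53149052 -0.07653339  0.1074241 ]
```

View pics/w1.png

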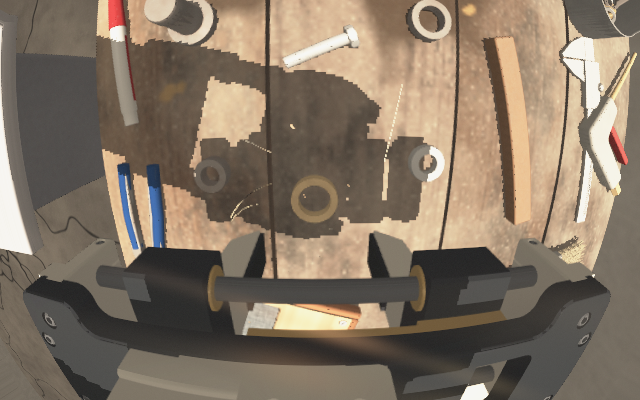

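Run:
```python
from h import *
import pickle
c=read_camera("wrist");pickle.dump(c,open("c1.pkl","wb"))
obs=[("brass",.53,-.077,.012),("tall",.4465,-.0545,.016),("flat",.621,-.047,.010),("mid",.62,.071,.013),("punchfoot",.435,.073,.017),("bolt",.55,.05,.008)]
r=[]
for k,x,y,z in obs:
    im=topdown(c,"wrist",z,x-.04,x+.04,y-.04,y+.04,0.31).copy()
    n=im.shape[0];cv2.line(im,(n//2,0),(n//2,8),(255,0,0),1);cv2.line(im,(0,n//2),(8,n//2),(255,0,0),1);r.append(im[:258,:258])
save("p1",np.vstack([np.hstack(r[:3]),np.hstack(r[3:])]))
dr=topdown(c,"wrist",.019,.62,.74,-.08,.12,.4)
hsv=cv2.cvtColor(dr,cv2.COLOR_RGB2HSV);
save("dr",cv2.resize(dr,None,fx=1.2,fy=1.2))
```

```text
(no output)
```

View pics/p1.png

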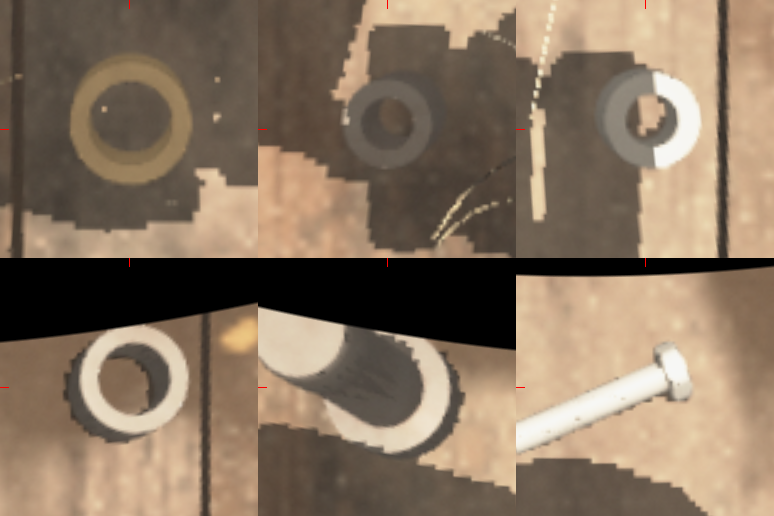

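View pics/dr.png

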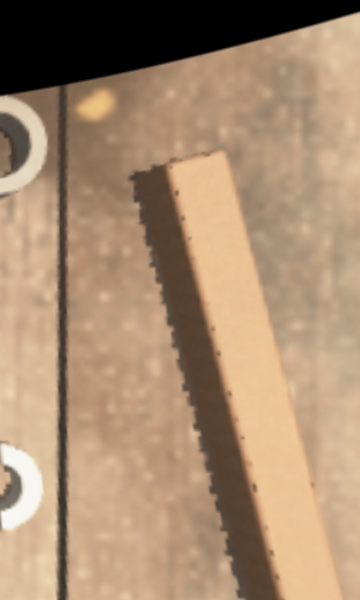

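```bash
python3 -m crank '[[0.1,-0.05,5,0,0,0,0.65],[0.1,-0.05,8,0,0,0,0.65],[0.1,-0.05,8,0,0,0,0.65],[0.1,-0.05,8,0,0,0,0.65]]' 20;  python3 -m crank '[[0,0,0,0,0,0,0.2],[0,0,0,0,0,0,0.2],[0,0,0,0,0,0,0.2],[0,0,0,0,0,0,0.2],[0,0,0,0,0,0,0.2]]' 20
```

```text
time: 1.52
tool_pos: [0.5313, -0.0759, 0.0275]
tool_rot: [3.139, 0.001, 1.571]
contact_force: [1.1, 0.1, 0.5]
opening: 0.0595
time: 2.15
tool_pos: [0.5304, -0.0761, 0.0264]
tool_rot: [3.14, 0.0, 1.571]
contact_force: [-0.7, 1.0, 6.6]
opening: 0.0357
```

```bash
python3 -m crank '[[0,0,-6,0,0,0,0.2],[0,0,-10,0,0,0,0.2],[0,0,-10,0,0,0,0.2],[0,0,-10,0,0,0,0.2]]'
python3 - <<'E'
from h import *
c=read_camera("wrist");save("w2a",c["frame"]);
c=read_camera("side");cr=c["frame"][60:260,200:460];save("w2b",cv2.resize(cr,None,fx=2.5,fy=2.5));print(robot.observe()["tool_pos"])
E
```

```text
time: 2.65
tool_pos: [0.5294, -0.0758, 0.125]
tool_rot: [-3.14, -0.0, 1.571]
contact_force: [-0.3, 0.4, -0.4]
opening: 0.0357
[ 0.52908387 -0.07573294  0.12423158]
```

View pics/w2a.png

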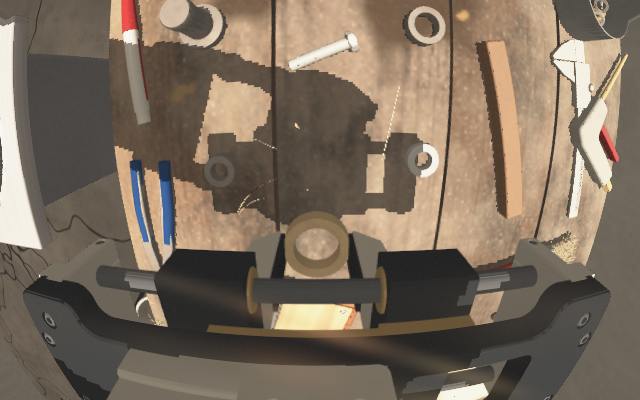

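View pics/w2b.png

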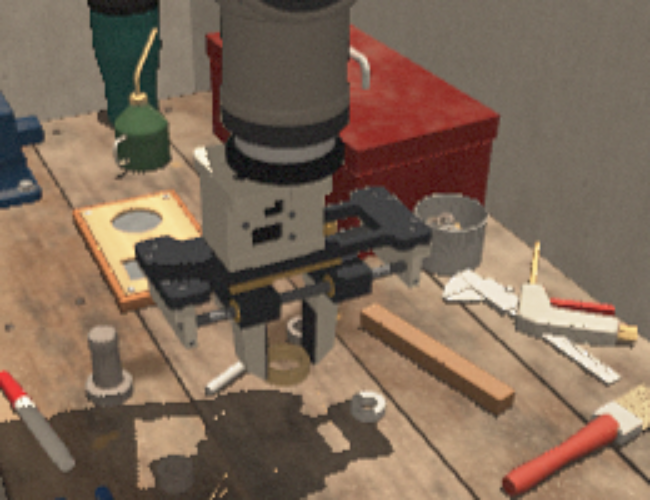

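Run:
```python
from h import *
c=read_camera("wrist");p=robot.observe()["tool_pos"];print(p)
print(proj(c,"wrist",[[p[0],p[1],.1095],[p[0]-.019,p[1],.1095],[p[0],p[1]+.019,.1095],[p[0],p[1]-.019,.1095]]))
print(onplane(c,"wrist",[(317,241)],.109), onplane(c,"wrist",[(317,213)],.109), onplane(c,"wrist",[(285,243),(349,243)],.109))
save("w3",cv2.resize(c["frame"][180:340,220:420],None,fx=4,fy=4,interpolation=cv2.INTER_CUBIC)[:600])
```

```text
[ 0.52920314 -0.07576048  0.12428302]
[[315.61502775 250.48335072]
 [282.08750918 250.25312804]
 [315.5746801  219.56769024]
 [315.65537647 278.3817539 ]]
[[ 0.52998167 -0.06998606]] [[ 0.52997213 -0.05313823]] [[ 0.51200546 -0.07135113]
 [ 0.54796612 -0.07136105]]
```

View pics/w3.png

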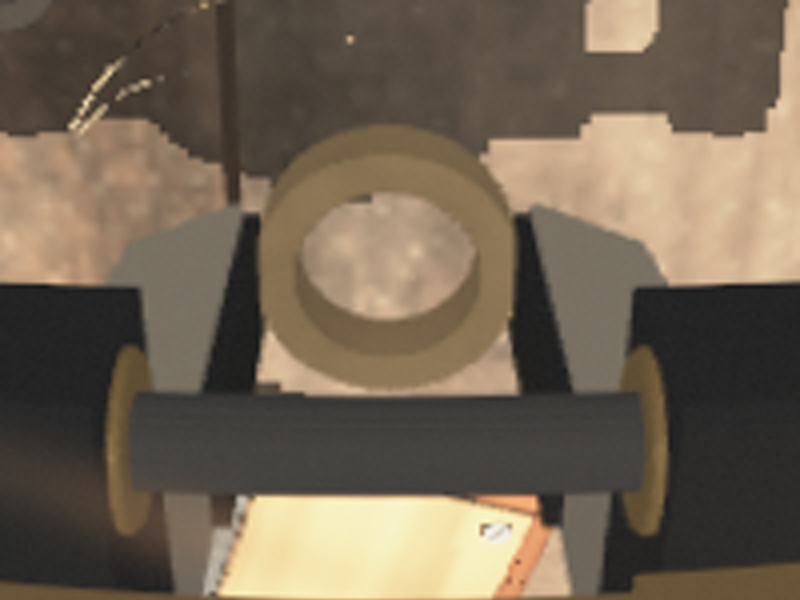

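Run:
```python
from h import *
import pickle;cs=pickle.load(open("c0.pkl","rb"))
print(onplane(cs["scene"],"scene",[(108,312),(225,207),(140,305),(215,252)],0), onplane(cs["wrist"],"wrist",[(468,38)],0),onplane(cs["side"],"side",[(341,160)],0))
print(onplane(cs["scene"],"scene",[(40,242)],.12),onplane(cs["scene"],"scene",[(40,242)],.15))
```

```text
[[0.72353189 0.48019859]
 [0.78416346 0.1214557 ]
 [0.6898654  0.42851242]
 [0.68670767 0.23529168]] [[0.72555867 0.1739757 ]] [[0.73115292 0.18421796]]
[[0.86787466 0.50176188]] [[0.83124781 0.50718807]]
```

```bash
python3 -m crank '[[6.2,0.2,0,0,0,0,0.2],[12.5,0.5,0,0,0,0,0.2],[18.7,0.8,0,0,0,0,0.2],[25,1,0,0,0,0,0.2],[31,1.2,0,0,0,0,0.2]]' ; python3 -m crank '[[0.5,0,0,0,0,0,0.2],[0.5,0,0,0,0,0,0.2]]'
python3 - <<'E'
from h import *
import pickle
c=read_camera("wrist");save("w4",c["frame"]);pickle.dump(c,open("c4.pkl","wb"));print(robot.observe()["tool_pos"])
save("b4",topdown(c,"wrist",.015,.46,.62,.16,.38,.4))
E
```

```text
time: 3.42
tool_pos: [0.5414, 0.236, 0.1245]
tool_rot: [-3.14, 0.001, 1.571]
contact_force: [0.3, -0.7, -1.0]
opening: 0.0357
time: 3.68
tool_pos: [0.5414, 0.2388, 0.1246]
tool_rot: [-3.14, 0.001, 1.572]
contact_force: [0.4, -0.3, -0.6]
opening: 0.0357
[0.54167054 0.23799753 0.12484581]
```

View pics/w4.png

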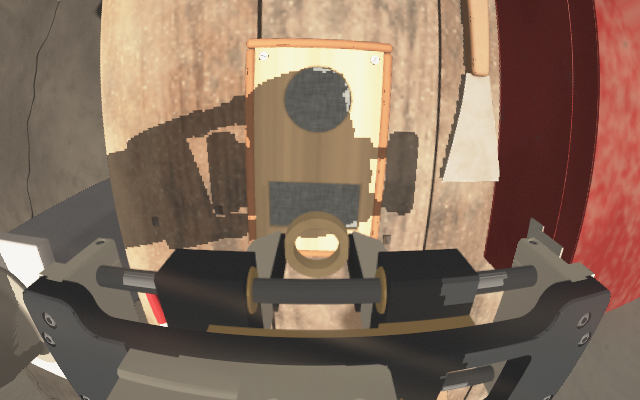

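View pics/b4.png

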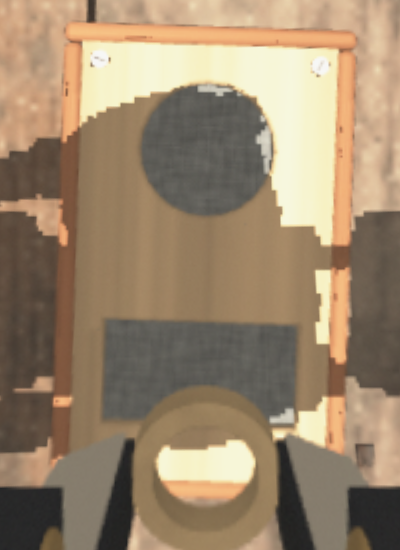

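```bash
python3 -m crank '[[5,0.1,0,0,0,0,0.2],[8.05,0.1,3,0,0,0,0.2],[8.05,0.1,6,0,0,0,0.2],[8.05,0.1,8,0,0,0,0.2],[8.05,0.1,8,0,0,0,0.2]]' ; python3 -m crank '[[0,0,0.8,0,0,0,0.2],[0,0,0.8,0,0,0,0.2],[0,0,0.9,0,0,0,0.2],[0,0,0.9,0,0,0,0.2]]'
```

```text
time: 4.35
tool_pos: [0.5424, 0.3172, 0.0439]
tool_rot: [-3.138, 0.002, 1.569]
contact_force: [-0.7, 1.1, -0.3]
opening: 0.0357
time: 4.85
tool_pos: [0.5432, 0.3196, 0.0372]
tool_rot: [3.141, -0.0, 1.571]
contact_force: [0.6, 0.1, -1.6]
opening: 0.0359
```

```bash
python3 -m crank '[[0,0,0.1,0,0,0,0.2],[0,0,0.1,0,0,0,0.2],[0,0,0.1,0,0,0,0.62],[0,0,0.1,0,0,0,0.62],[0,0,0.1,0,0,0,0.62]]'
python3 - <<'E'
from h import *
s=robot.observe();print(s["qpos"],s["opening"],s["tool_pos"])
E
```

```text
time: 5.48
tool_pos: [0.5431, 0.3196, 0.0358]
tool_rot: [3.141, -0.0, 1.571]
contact_force: [-1.2, 0.4, 0.4]
opening: 0.0562
[ 4.10323970e-01  7.47705241e-01  1.44589211e+00 -3.53204391e-05
  9.47791266e-01  4.10354093e-01] 0.05624456587252537 [0.54306942 0.31955068 0.03579576]
```

```bash
python3 -m crank '[[0,0,-0.6,0,0,10,0.62],[0,0,-0.6,0,0,20,0.62],[0,0,-0.6,0,0,30,0.62],[0,0,-0.6,0,0,40,0.62],[0,0,-0.6,0,0,50,0.62]]' ; python3 -m crank '[[0,0,0,0,0,10,0.62],[0,0,0,0,0,20,0.62],[0,0,0,0,0,30,0.62],[0,0,0,0,0,40,0.62],[0,0,0.5,0,0,40,0.62]]'; python3 -m crank '[[0,0,0,0,0,0,0.62],[0,0,0,0,0,0,0.62],[0,0,0,0,0,0,0.3],[0,0,0,0,0,0,0.3],[0,0,0,0,0,0,0.3]]' 6; python3 -m crank '[[0,0,0,0,0,0,0.3],[0,0,0,0,0,0,0.3]]'
```

```text
time: 6.1
tool_pos: [0.5431, 0.3195, 0.0418]
tool_rot: [3.142, -0.0, 0.692]
contact_force: [-0.2, 0.2, 0.2]
opening: 0.057
time: 6.72
tool_pos: [0.5433, 0.3196, 0.037]
tool_rot: [-3.141, -0.001, 0.002]
contact_force: [0.4, -0.3, 0.5]
opening: 0.0567
time: 7.35
tool_pos: [0.5431, 0.3195, 0.0368]
tool_rot: [-3.142, -0.0, 0.0]
contact_force: [0.2, -0.0, 0.3]
opening: 0.0369
time: 7.6
tool_pos: [0.5431, 0.3195, 0.0368]
tool_rot: [-3.142, -0.0, 0.0]
contact_force: [-0.4, -0.0, 0.5]
opening: 0.0371
```

```bash
python3 -m crank '[[0,0,0,0,0,0,0.7],[0,0,0,0,0,0,0.7],[0,0,-6,0,0,0,0.7],[0,0,-12,0,0,0,0.7],[0,0,-12,0,0,0,0.7]]' 20
python3 - <<'E'
from h import *
c=read_camera("wrist");save("w5",c["frame"]);print(robot.observe()["tool_pos"])
E
python3 -m crank '[[-2.5,5.5,0,0,0,0,0.7],[-5,11,0,0,0,0,0.7],[-7.5,16.5,0,0,0,0,0.7],[-10,22,0,0,0,0,0.7],[-11,24.5,0,0,0,0,0.7]]';python3 -m crank '[[0,0,0,0,0,0,0.7],[0,0,0,0,0,0,0.7]]'
python3 - <<'E'
from h import *
import pickle
c=read_camera("wrist");save("w6",c["frame"]);pickle.dump(c,open("c6.pkl","wb"));print(robot.observe()["tool_pos"])
E
```

```text
time: 8.22
tool_pos: [0.5457, 0.3207, 0.1626]
tool_rot: [-3.137, -0.01, 0.0]
contact_force: [1.3, 0.3, 0.1]
opening: 0.0642
[0.54409686 0.32001273 0.15936569]
time: 8.9
tool_pos: [0.4304, 0.0725, 0.1554]
tool_rot: [3.141, 0.004, -0.002]
contact_force: [0.8, -0.2, 0.1]
opening: 0.0643
time: 9.15
tool_pos: [0.4331, 0.075, 0.1562]
tool_rot: [-3.141, 0.001, -0.0]
contact_force: [0.2, 0.4, 0.0]
opening: 0.064
[0.43323806 0.07524569 0.15623662]
```

View pics/w5.png

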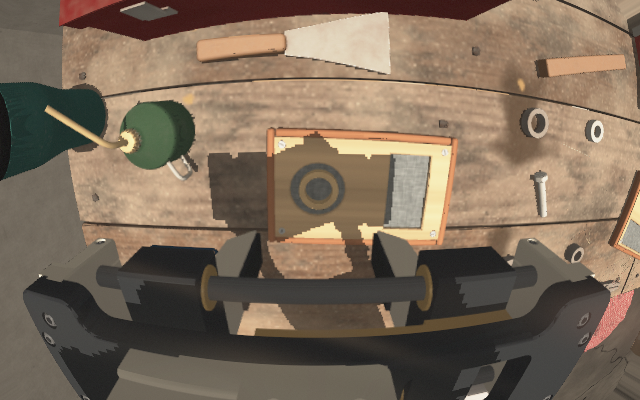

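View pics/w6.png

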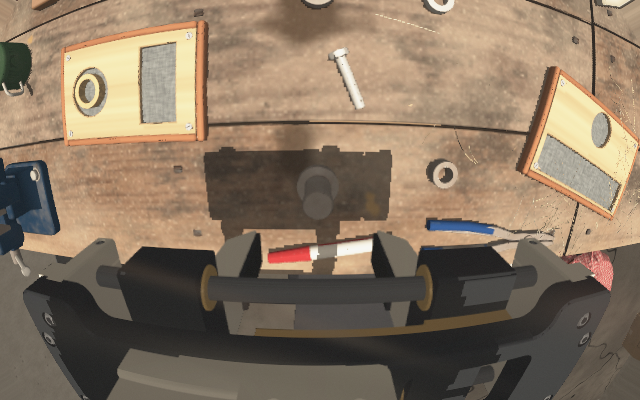

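Run:
```python
from h import *
import pickle
c=pickle.load(open("c6.pkl","rb"))
r=[]
for z in(.017,.064):
    im=topdown(c,"wrist",z,.393,.473,.035,.115,.25)
    im=cv2.convertScaleAbs(im,alpha=2);n=im.shape[0]
    cv2.line(im,(n//2,0),(n//2,8),(255,0,0),1);cv2.line(im,(0,n//2),(8,n//2),(255,0,0),1);r.append(im)
save("p6",np.hstack(r))
```

```text
(no output)
```

View pics/p6.png

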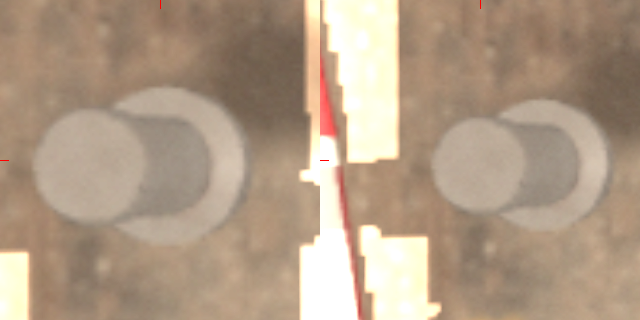

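```bash
python3 -m crank '[[0.05,0.14,5,0,0,0,0.7],[0.05,0.14,9,0,0,0,0.7],[0.05,0.14,11.6,0,0,0,0.7],[0.05,0.14,11.6,0,0,0,0.5],[0.05,0.14,11.6,0,0,0,0.4]]' 4; python3 -m crank '[[0,0,0,0,0,0,0.35],[0,0,0,0,0,0,0.3],[0,0,0,0,0,0,0.1],[0,0,0,0,0,0,0.1],[0,0,0,0,0,0,0.1]]'
```

```text
time: 9.82
tool_pos: [0.4342, 0.0737, 0.0413]
tool_rot: [-3.142, -0.001, 0.001]
contact_force: [0.4, 0.5, 0.1]
opening: 0.0485
time: 10.45
tool_pos: [0.434, 0.0733, 0.0412]
tool_rot: [-3.141, -0.001, -0.0]
contact_force: [0.7, 2.0, 5.9]
opening: 0.0247
```

Now open slightly, turn back 90° and regrip to centre the other axis.

```bash
python3 -m crank '[[0,0,0,0,0,0,0.6],[0,0,0,0,0,0,0.6],[0,0,0,0,0,-10,0.6],[0,0,0,0,0,-20,0.6],[0,0,0,0,0,-30,0.6]]'; python3 -m crank '[[0,0,0,0,0,-10,0.6],[0,0,0,0,0,-20,0.6],[0,0,0,0,0,-30,0.6],[0,0,0,0,0,-40,0.6],[0,0,0,0,0,-50,0.6]]'; python3 -m crank '[[0,0,0,0,0,-10,0.6],[0,0,0,0,0,-10,0.4],[0,0,0,0,0,-10,0.35],[0,0,0,0,0,-10,0.1],[0,0,0,0,0,-10,0.1]]' 5;  python3 -m crank '[[0,0,0,0,0,0,0.1],[0,0,0,0,0,0,0.1],[0,0,0,0,0,0,0.1]]' 30
```

```text
time: 11.08
tool_pos: [0.4333, 0.073, 0.0405]
tool_rot: [-3.141, 0.0, 0.529]
contact_force: [-0.1, -0.9, -0.0]
opening: 0.0552
time: 11.7
tool_pos: [0.4333, 0.073, 0.0405]
tool_rot: [-3.141, 0.0, 1.402]
contact_force: [-1.0, -0.5, 0.3]
opening: 0.0552
time: 12.32
tool_pos: [0.4332, 0.0731, 0.0407]
tool_rot: [-3.141, 0.0, 1.57]
contact_force: [-1.4, 0.3, 0.6]
opening: 0.0245
time: 12.7
tool_pos: [0.4331, 0.0731, 0.0407]
tool_rot: [-3.141, 0.0, 1.571]
contact_force: [-3.2, -0.2, 3.2]
opening: 0.0238
```

```bash
python3 -m crank '[[0,0,-5,0,0,0,0.1],[0,0,-10,0,0,0,0.1],[6,2.7,-10,0,0,0,0.1],[11.5,5.2,-10,0,0,0,0.1],[17,7.7,-10,0,0,0,0.1]]' ; python3 -m crank '[[5,2.2,0,0,0,0,0.1],[7.64,3.3,0,0,0,0,0.1],[7.64,3.3,0,0,0,0,0.1],[7.64,3.3,0,0,0,0,0.1]]'
python3 - <<'E'
from h import *
c=read_camera("wrist");save("w7",c["frame"]);s=robot.observe();print(s["tool_pos"],s["tool_rot"],s["contact_force"])
c=read_camera("side");cr=c["frame"][60:260,170:430];save("w7b",cv2.resize(cr,None,fx=2.5,fy=2.5))
E
```

```text
time: 13.32
tool_pos: [0.5114, 0.2449, 0.1405]
tool_rot: [3.141, -0.0, 1.57]
contact_force: [0.7, -0.2, -3.6]
opening: 0.0235
time: 13.82
tool_pos: [0.543, 0.3189, 0.1398]
tool_rot: [-3.14, 0.001, 1.571]
contact_force: [-0.2, -0.4, -3.1]
opening: 0.0236
[0.54310694 0.31859687 0.14013117] [-3.14043469e+00  8.03325910e-04  1.57018420e+00] [ 0.22313691  0.32987981 -3.36040077]
```

View pics/w7.png

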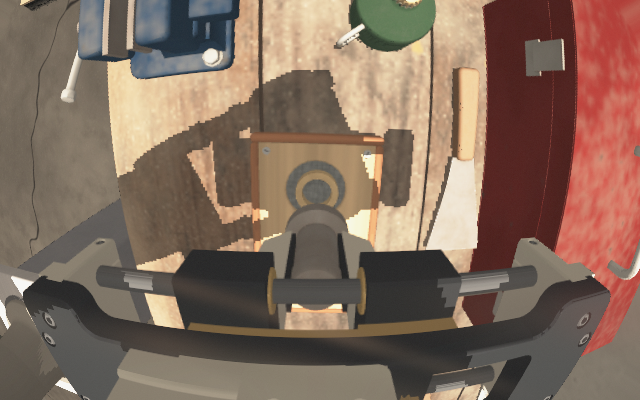

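View pics/w7b.png

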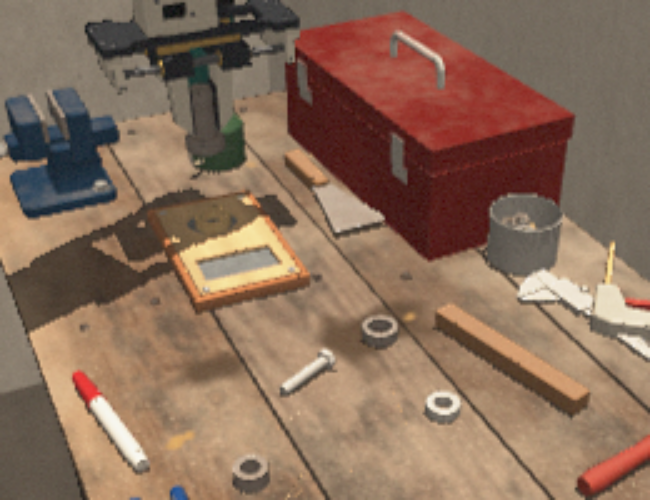

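```bash
python3 -m crank '[[0.07,0,4,0,0,0,0.1],[0.07,0,6.5,0,0,0,0.1],[0.07,0,7.2,0,0,0,0.1],[0.07,0,7.2,0,0,0,0.1],[0.07,0,7.2,0,0,0,0.1]]'; python3 -m crank '[[0,0,0.3,0,0,0,0.1],[0,0,0.3,0,0,0,0.1]]'
```

```text
time: 14.55
tool_pos: [0.5444, 0.3204, 0.0702]
tool_rot: [3.139, -0.001, 1.571]
contact_force: [0.4, 0.6, -2.4]
opening: 0.0235
time: 14.8
tool_pos: [0.5435, 0.3203, 0.066]
tool_rot: [3.141, -0.0, 1.571]
contact_force: [0.3, 0.4, -4.3]
opening: 0.0236
```

```bash
python3 -m crank '[[-0.06,-0.03,0,0,0,0,0.1],[-0.06,-0.03,0,0,0,0,0.1],[-0.06,-0.03,0,0,0,0,0.1]]'; python3 -m crank '[[0,0,0.2,0,0,0,0.1],[0,0,0.3,0,0,0,0.1],[0,0,0.3,0,0,0,0.1],[0,0,0.3,0,0,0,0.1]]'
```

```text
time: 15.18
tool_pos: [0.5432, 0.3196, 0.0658]
tool_rot: [3.141, 0.0, 1.571]
contact_force: [0.6, -0.2, -3.9]
opening: 0.0234
time: 15.68
tool_pos: [0.5432, 0.3196, 0.0627]
tool_rot: [3.141, 0.0, 1.571]
contact_force: [0.7, -0.2, -3.6]
opening: 0.0232
```

```bash
python3 -m crank '[[0,0,0.1,0,0,0,0.1],[0,0,0.1,0,0,0,0.1],[0,0,0.1,0,0,0,0.1]]'
```

```text
time: 16.05
tool_pos: [0.5433, 0.3197, 0.0619]
tool_rot: [3.141, -0.0, 1.571]
contact_force: [0.6, -0.2, -2.0]
opening: 0.0235
```

Contact begins (weight is unloading). Slightly more, then release.

```bash
python3 -m crank '[[0,0,0.05,0,0,0,0.1],[0,0,0.05,0,0,0,0.1]]'; python3 -m crank '[[0,0,0,0,0,0,0.35],[0,0,0,0,0,0,0.6],[0,0,0,0,0,0,0.6],[0,0,0,0,0,0,0.6]]';  python3 -m crank '[[0,0,-5,0,0,0,0.6],[0,0,-11,0,0,0,0.6],[0,0,-11,0,0,0,0.6],[0,0,-11,0,0,0,0.6]]'
python3 - <<'E'
from h import *
c=read_camera("wrist");save("w8",c["frame"]);s=robot.observe();print(s["tool_pos"],s["tool_rot"],s["contact_force"])
E
```

```text
time: 16.3
tool_pos: [0.5434, 0.3197, 0.0618]
tool_rot: [3.141, -0.0, 1.571]
contact_force: [-0.2, 0.2, 2.5]
opening: 0.0236
time: 16.8
tool_pos: [0.5433, 0.3196, 0.0612]
tool_rot: [3.142, 0.0, 1.571]
contact_force: [-0.1, 0.2, 0.2]
opening: 0.0543
time: 17.3
tool_pos: [0.5429, 0.3195, 0.1709]
tool_rot: [-3.141, 0.0, 1.571]
contact_force: [-0.9, 0.1, 0.1]
opening: 0.0554
[0.54250469 0.31929857 0.16995234] [-3.13950570e+00  9.48479540e-04  1.57077692e+00] [-0.35581047  0.39775316 -0.40194955]
```

View pics/w8.png

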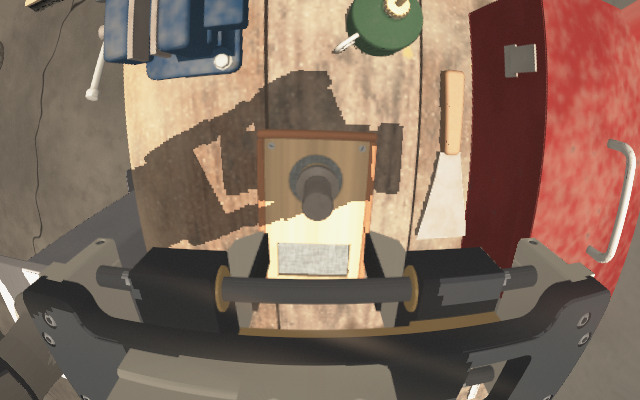

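Run:
```python
from h import *
import pickle
r=[]
for f in("c6.pkl","c1.pkl"):
    c=pickle.load(open(f,"rb"))
    x0,x1,y0,y1=.49,.60,.0,.10
    im=topdown(c,"wrist",.007,x0,x1,y0,y1,.25)
    hsv=cv2.cvtColor(im,cv2.COLOR_RGB2HSV)
    m=((hsv[...,1]<60)&(hsv[...,2]>140)).astype(np.uint8)*255
    m=cv2.morphologyEx(m,cv2.MORPH_OPEN,np.ones((5,5)))
    cn,_=cv2.findContours(m,cv2.RETR_EXTERNAL,cv2.CHAIN_APPROX_NONE)
    k=max(cn,key=cv2.contourArea);(cx,cy),s,a=cv2.minAreaRect(k)
    L=cv2.fitLine(k,cv2.DIST_HUBER,0,.01,.01).ravel()
    print(f,x0+cx*.00025,y1-cy*.00025,np.array(s)*.25,a,"dir",np.degrees(np.arctan2(-L[1],L[0])))
    v=im.copy();cv2.drawContours(v,[k],-1,(255,0,0),1);cv2.circle(v,(int(cx),int(cy)),2,(0,0,255),-1);r.append(v[:400,:440])
save("bolt",np.hstack(r)[:, :800])
```

```text
c6.pkl 0.5361587219238281 0.04270318222045899 [18.65749741 59.6744957 ] 62.84429168701172 dir 24.116716
c1.pkl 0.5346551132202149 0.047298156738281256 [18.97332001 60.37834167] 71.91123962402344 dir 23.67693
```

View pics/bolt.png

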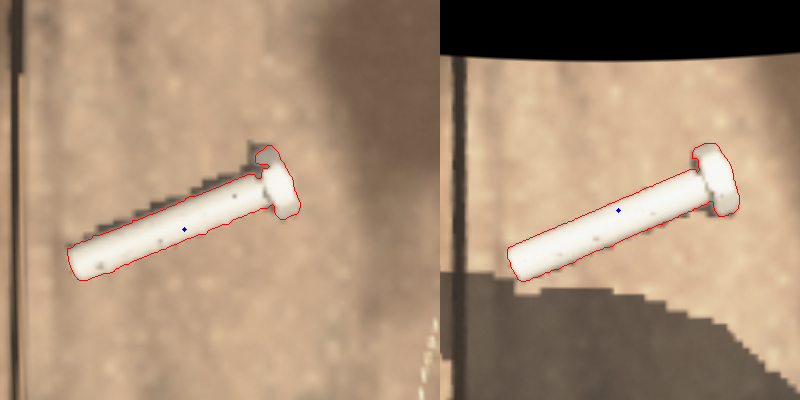

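```bash
python3 -m crank '[[-6,-0.2,0,0,0,10,0.45],[-12,-0.4,0,0,0,20,0.45],[-18,-0.6,0,0,0,30,0.45],[-24,-0.65,0,0,0,40,0.45],[-27.5,-0.65,0,0,0,50,0.45]]' 20; python3 -m crank '[[0,0,5,0,0,10,0.45],[0,0,8,0,0,19,0.45],[0,0,8,0,0,19,0.45],[0,0,8,0,0,19,0.45]]'
python3 - <<'E'
from h import *
c=read_camera("wrist");save("w9",c["frame"]);s=robot.observe();p=s["tool_pos"];print(p,s["tool_rot"],s["qpos"][5])
im=topdown(c,"wrist",.007,p[0]-.05,p[0]+.05,p[1]-.05,p[1]+.05,.25);im=im.copy();y=s["tool_rot"][2]
d=np.array([np.cos(y),-np.sin(y)])*100;cv2.line(im,tuple(int(v) for v in 200-d),tuple(int(v) for v in 200+d),(255,0,0),1);cv2.circle(im,(200,200),3,(0,0,255),-1)
save("b9",im)
E
```

```text
time: 17.98
tool_pos: [0.5356, 0.042, 0.1695]
tool_rot: [-3.14, 0.003, 0.69]
contact_force: [-0.4, -0.5, -0.5]
opening: 0.0415
time: 18.48
tool_pos: [0.537, 0.0447, 0.0916]
tool_rot: [3.142, -0.0, 0.37]
contact_force: [0.1, -0.7, 0.5]
opening: 0.041
[0.53740259 0.04473154 0.09212178] [ 3.14093563e+00 -1.40182680e-03  3.69268147e-01] 1.1424403923067972
```

View pics/b9.png

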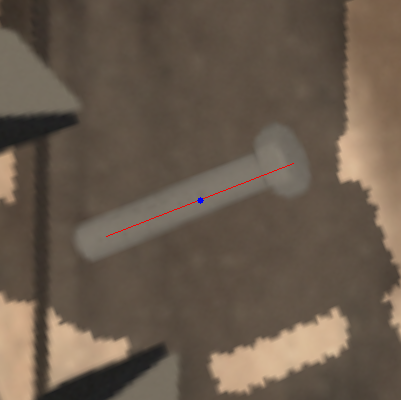

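```bash
python3 -m crank '[[-0.2,0,5,0,0,0,0.45],[-0.2,0,6.5,0,0,0,0.45],[-0.2,0,7,0,0,0,0.45],[-0.2,0,7,0,0,0,0.45],[-0.2,0,7,0,0,0,0.45]]'; python3 -m crank '[[0,0,0,0,0,0,0],[0,0,0,0,0,0,0],[0,0,0,0,0,0,0],[0,0,0,0,0,0,0]]' 20
```

```text
time: 19.15
tool_pos: [0.5358, 0.0439, 0.0225]
tool_rot: [3.141, -0.002, 0.367]
contact_force: [-0.1, -0.8, -0.0]
opening: 0.0414
time: 19.65
tool_pos: [0.5348, 0.0439, 0.0213]
tool_rot: [3.142, -0.0, 0.367]
contact_force: [-0.4, -0.1, 1.2]
opening: 0.0091
```

```bash
python3 -m crank '[[0,0,-0.2,0,0,0,0.25],[0,0,-0.2,0,0,0,0.25],[0,0,-0.2,0,0,0,0],[0,0,-0.2,0,0,0,0],[0,0,-0.2,0,0,0,0]]' 25; python3 -m crank '[[0,0,0,0,0,0,0],[0,0,-6,0,0,0,0],[0,0,-10,0,0,0,0],[0,0,-10,0,0,10,0],[0,0,-10,0,0,20,0]]'
python3 - <<'E'
from h import *
c=read_camera("wrist");save("w10",c["frame"]);s=robot.observe();p=s["tool_pos"];print(p,s["tool_rot"])
E
```

```text
time: 20.27
tool_pos: [0.5349, 0.0439, 0.0232]
tool_rot: [3.142, -0.0, 0.367]
contact_force: [0.3, -0.2, -0.3]
opening: 0.0091
time: 20.9
tool_pos: [0.535, 0.0439, 0.1239]
tool_rot: [3.141, -0.001, 0.012]
contact_force: [0.4, 0.8, -0.8]
opening: 0.0091
[0.53482146 0.04388374 0.12352773] [ 3.14153942e+00 -5.19087116e-04  4.78755390e-03]
```

View pics/w10.png

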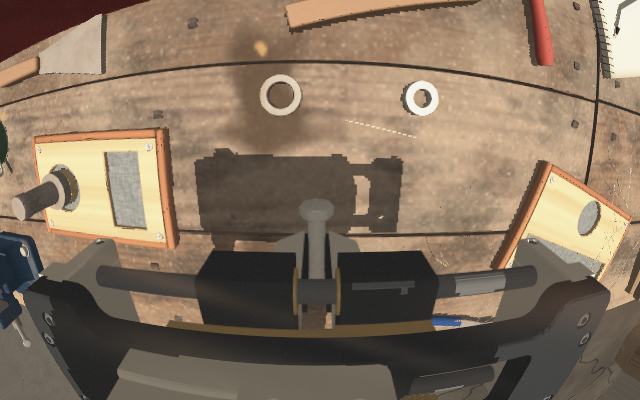

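```bash
python3 -m crank '[[0.2,-6,0,2,0,1,0],[0.4,-12,0,4,0,2,0],[0.57,-17,0,6,0,2,0],[0.57,-18.4,0,6,0,2,0],[0.57,-18.4,0,6,0,2,0]]';python3 - <<'E'
from h import *
c=read_camera("wrist");save("w11",c["frame"]);s=robot.observe();p=s["tool_pos"];print(p,s["tool_rot"])
E
```

```text
time: 21.58
tool_pos: [0.537, 0.2283, 0.1229]
tool_rot: [-3.038, 0.002, -0.014]
contact_force: [0.4, 0.7, -1.0]
opening: 0.0091
[0.53717273 0.22738808 0.12294629] [-3.03783773e+00  2.14563890e-03 -1.58403483e-02]
```

View pics/w11.png

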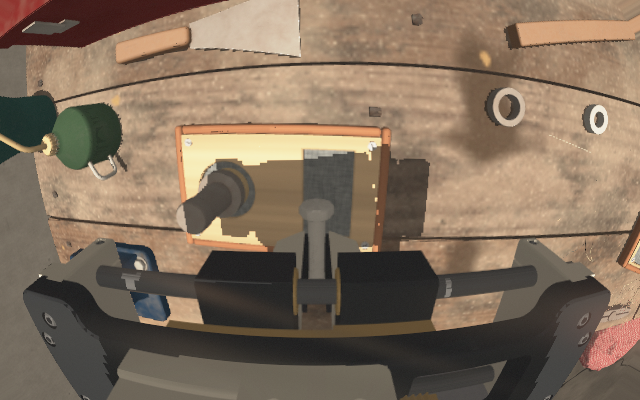

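```bash
python3 -m crank '[[0.3,0.41,4,0,0,0,0],[0.3,0.62,6,0,0,0,0],[0.3,0.78,7.5,0,0,0,0],[0.3,0.78,7.5,0,0,0,0],[0.3,0.78,7.5,0,0,0,0]]';python3 - <<'E'
from h import *
c=read_camera("side");cr=c["frame"][60:220,150:350];save("w12",cv2.resize(cr,None,fx=3.5,fy=3.5));s=robot.observe();p=s["tool_pos"];print(p,s["tool_rot"])
c=read_camera("scene");cr=c["frame"][200:380,140:360];save("w12s",cv2.resize(cr,None,fx=3.3,fy=3.3))
E
```

```text
time: 22.25
tool_pos: [0.5409, 0.2277, 0.0487]
tool_rot: [-3.037, 0.0, -0.018]
contact_force: [-1.0, 0.2, 0.0]
opening: 0.0092
[0.54093711 0.2279135  0.04883469] [-3.03650024e+00 -6.61388083e-05 -1.75799342e-02]
```

View pics/w12.png

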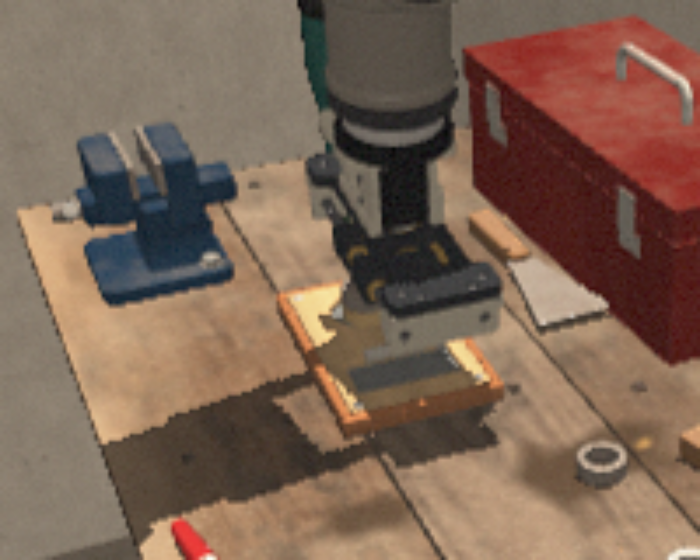

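View pics/w12s.png

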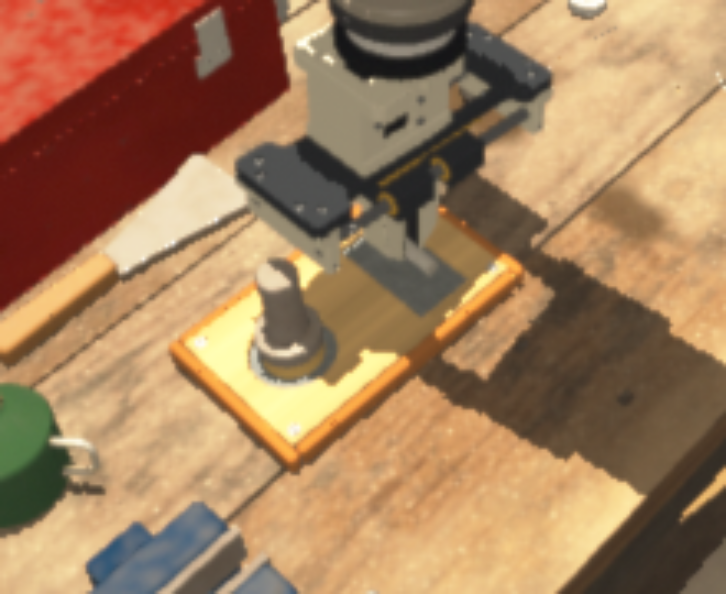

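```bash
python3 -m crank '[[0,0.05,0.5,0,0,0,0],[0,0.1,1.0,0,0,0,0],[0,0.1,1.0,0,0,0,0]]';python3 - <<'E'
from h import *
c=read_camera("scene");cr=c["frame"][200:320,160:360];save("w13s",cv2.resize(cr,None,fx=4,fy=4,interpolation=cv2.INTER_CUBIC));s=robot.observe();p=s["tool_pos"];print(p,s["tool_rot"])
E
```

```text
time: 22.72
tool_pos: [0.5398, 0.228, 0.0372]
tool_rot: [-3.037, 0.003, -0.017]
contact_force: [0.4, -0.3, -0.0]
opening: 0.009
[0.53996721 0.22805652 0.03745464] [-3.03704243e+00  2.42593177e-03 -1.73386712e-02]
```

View pics/w13s.png

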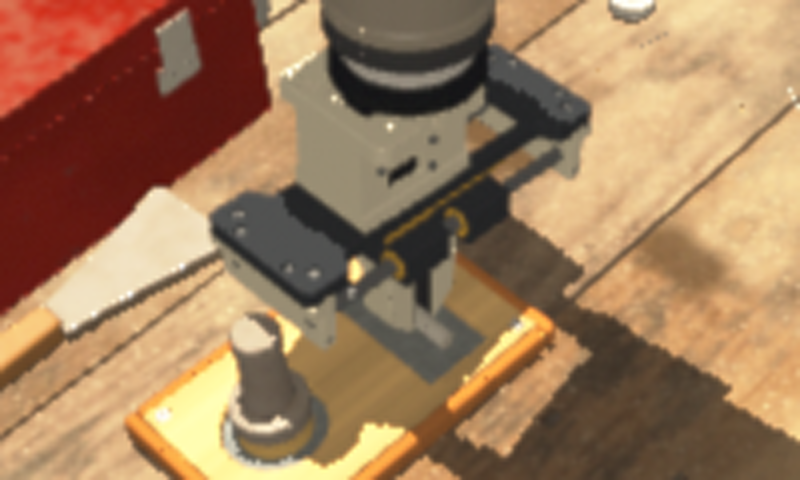

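```bash
python3 -m crank '[[0,-0.01,-0.1,0,0,0,0],[0,-0.01,-0.1,0,0,0,0.2],[0,-0.01,-0.1,0,0,0,0.2],[0,-0.01,-0.1,0,0,0,0.2]]'; python3 -m crank '[[0,-0.3,-3,0,0,0,0.2],[0,-0.6,-6,0,0,0,0.2],[0,-1.1,-11,0,0,0,0.2],[0,-1.1,-11,0,0,0,0.2]]'
python3 - <<'E'
from h import *
c=read_camera("wrist");save("w14",c["frame"]);s=robot.observe();p=s["tool_pos"];print(p,s["tool_rot"])
E
```

```text
time: 23.28
tool_pos: [0.5403, 0.2281, 0.0389]
tool_rot: [-3.037, 0.002, -0.017]
contact_force: [0.2, 0.5, 0.3]
opening: 0.0187
time: 23.78
tool_pos: [0.5427, 0.2281, 0.1536]
tool_rot: [-3.035, -0.007, -0.017]
contact_force: [-0.6, -0.7, -0.3]
opening: 0.0182
[0.54130711 0.22769315 0.15122166] [-3.03593875e+00 -2.33227439e-03 -1.73756142e-02]
```

View pics/w14.png

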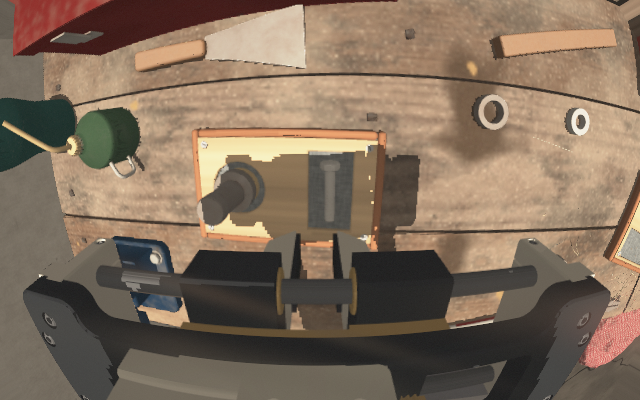

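```bash
python3 -m crank '[[-2,5.8,-0.6,0,0,0,0.55],[-4,11.5,-1.2,0,0,0,0.55],[-6,17.2,-1.8,-2,0,0,0.55],[-8,23,-2.4,-4,0,0,0.55],[-9.5,28,-2.9,-6,0,0,0.55]]' 20; python3 -m crank '[[0,0,3,0,0,0,0.55],[0,0,3,0,0,0,0.55],[0,0,3,0,0,0,0.55]]'
python3 - <<'E'
from h import *
c=read_camera("wrist");save("w15",c["frame"]);s=robot.observe();p=s["tool_pos"];print(p,s["tool_rot"])
im=topdown(c,"wrist",.016,p[0]-.05,p[0]+.05,p[1]-.05,p[1]+.05,.25);im=im.copy()
cv2.circle(im,(200,200),56,(0,0,255),1)
save("b15",im)
E
```

```text
time: 24.45
tool_pos: [0.4387, -0.0539, 0.148]
tool_rot: [3.141, 0.004, -0.018]
contact_force: [0.9, -0.5, -0.6]
opening: 0.0505
time: 24.82
tool_pos: [0.4405, -0.052, 0.1191]
tool_rot: [-3.141, 0.003, -0.017]
contact_force: [-0.2, -0.1, -0.2]
opening: 0.0502
[ 0.44080822 -0.05191868  0.11940503] [-3.14158000e+00  1.54371801e-03 -1.64804943e-02]
```

View pics/w15.png

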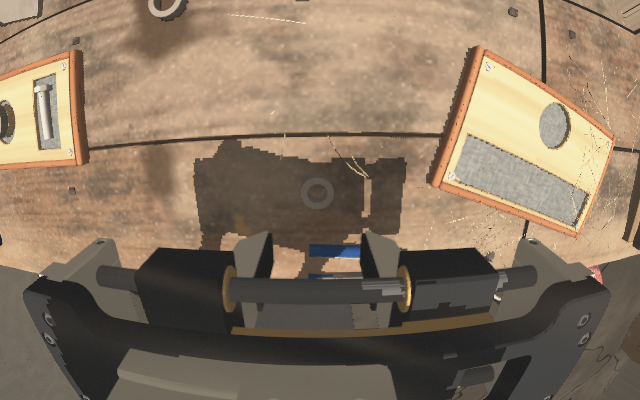

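View pics/b15.png

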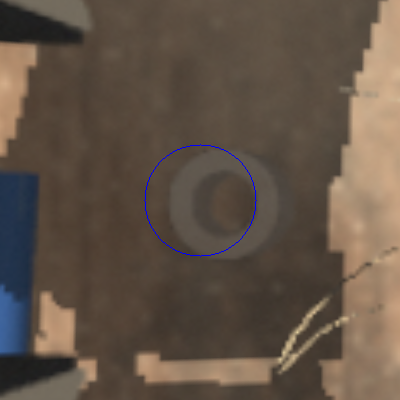

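```bash
python3 -m crank '[[0.58,0.15,5,0,0,0,0.55],[0.58,0.15,8,0,0,0,0.55],[0.58,0.15,9.2,0,0,0,0.55],[0.58,0.15,9.2,0,0,0,0.55],[0.58,0.15,9.2,0,0,0,0.55]]'; python3 -m crank '[[0,0,0,0,0,0,0.35],[0,0,0,0,0,0,0.1],[0,0,0,0,0,0,0.1],[0,0,0,0,0,0,0.1],[0,0,0,0,0,0,0.1]]' 20; python3 -m crank '[[0,0,-5,0,0,0,0.1],[0,0,-10,0,0,0,0.1],[0,0,-10,0,0,0,0.1],[0,0,-10,0,0,0,0.1]]'
python3 - <<'E'
from h import *
c=read_camera("wrist");save("w16",c["frame"]);s=robot.observe();p=s["tool_pos"];print(p,s["tool_rot"],s["qpos"])
import pickle;pickle.dump(c,open("c16.pkl","wb"))
save("b16",topdown(c,"wrist",.015,.39,.57,-.40,-.15,.45))
E
```

```text
time: 25.5
tool_pos: [0.447, -0.054, 0.0282]
tool_rot: [3.141, -0.0, -0.017]
contact_force: [0.0, -0.2, -0.5]
opening: 0.0505
time: 26.12
tool_pos: [0.4463, -0.054, 0.0274]
tool_rot: [3.141, 0.001, -0.017]
contact_force: [-0.7, 1.0, 5.8]
opening: 0.0264
time: 26.62
tool_pos: [0.4457, -0.0538, 0.1265]
tool_rot: [-3.141, 0.003, -0.017]
contact_force: [-0.5, 0.5, -1.1]
opening: 0.0269
[ 0.44537865 -0.0536783   0.12598675] [-3.14100552  0.00394913 -0.01745141] [-2.90746834e-01  3.53388086e-01  1.88957057e+00 -6.37692612e-04
  9.02595129e-01  1.29789816e+00]
```

View pics/w16.png

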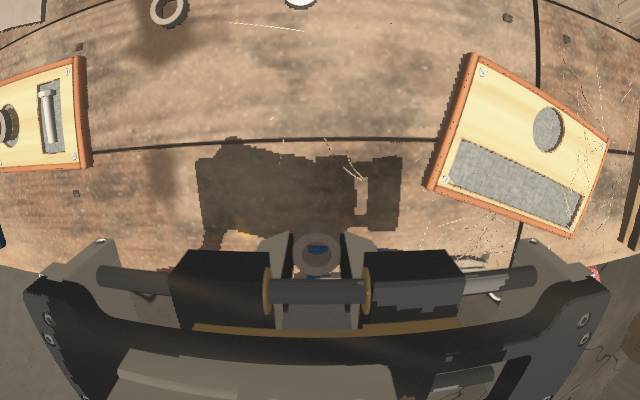

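View pics/b16.png

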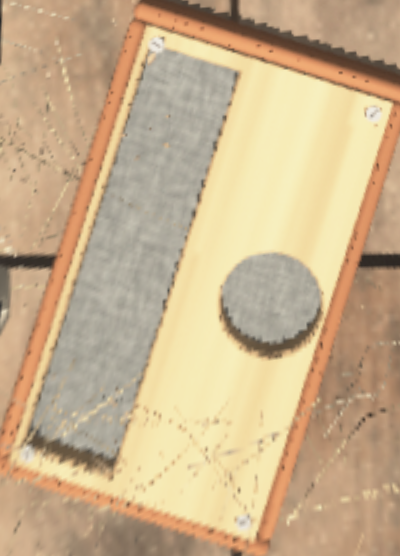

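```bash
python3 -m crank '[[1.8,5.8,0,0,0,0,0.1],[3.5,11.6,0,0,0,0,0.1],[5.3,17.5,0,0,0,0,0.1],[7,23.3,0,0,0,0,0.1],[7,23.3,0,0,0,0,0.1]]'; python3 -m crank '[[0,0,4,0,0,0,0.1],[0,0,6,0,0,0,0.1],[0,0,6,0,0,0,0.1],[0,0,6,0,0,0,0.1]]'
python3 - <<'E'
from h import *
c=read_camera("wrist");save("w17",c["frame"]);s=robot.observe();p=s["tool_pos"];print(p,s["tool_rot"])
E
```

```text
time: 27.3
tool_pos: [0.5118, -0.2917, 0.1244]
tool_rot: [-3.141, 0.003, -0.022]
contact_force: [0.1, -0.4, -0.8]
opening: 0.0265
time: 27.8
tool_pos: [0.5122, -0.2876, 0.0671]
tool_rot: [-3.141, 0.002, -0.017]
contact_force: [0.2, 0.7, 0.9]
opening: 0.0263
[ 0.51244993 -0.28789972  0.06762451] [ 3.14106925e+00  9.80539208e-04 -1.69269926e-02]
```

View pics/w17.png

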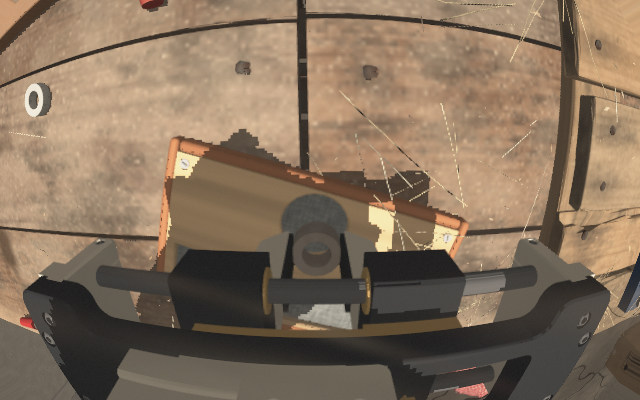

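```bash
python3 -m crank '[[0,0,2,0,0,0,0.1],[0,0,2.8,0,0,0,0.1],[0,0,3.05,0,0,0,0.1],[0,0,3.05,0,0,0,0.1],[0,0,3.05,0,0,0,0.1]]'
```

```text
time: 28.48
tool_pos: [0.5123, -0.2883, 0.0371]
tool_rot: [3.141, 0.001, -0.017]
contact_force: [0.7, 0.4, -1.3]
opening: 0.0262
```

```bash
python3 -m crank '[[0,0,0.05,0,0,0,0.1],[0,0,0.05,0,0,0,0.5],[0,0,0.05,0,0,0,0.5],[0,0,0.05,0,0,0,0.5]]';  python3 -m crank '[[0,0,-5,0,0,0,0.5],[0,0,-11,0,0,0,0.5],[0,0,-11,0,0,0,0.5],[0,0,-11,0,0,0,0.5]]'
python3 - <<'E'
from h import *
c=read_camera("wrist");save("w18",c["frame"]);s=robot.observe();p=s["tool_pos"];print(p,s["tool_rot"])
import pickle
c=pickle.load(open("c1.pkl","rb"))
x0,x1,y0,y1=.62,.74,-.10,.13
r=[]
for f in("c1.pkl",):
    im=topdown(c,"wrist",.019,x0,x1,y0,y1,.5)
    hsv=cv2.cvtColor(im,cv2.COLOR_RGB2HSV);print(hsv[300,190:200:4] if 0 else "")
    m=((hsv[...,1]>85)&(hsv[...,2]>195)).astype(np.uint8)*255
    m=cv2.morphologyEx(m,cv2.MORPH_OPEN,np.ones((7,7)));m=cv2.morphologyEx(m,cv2.MORPH_CLOSE,np.ones((9,9)))
    cn,_=cv2.findContours(m,cv2.RETR_EXTERNAL,cv2.CHAIN_APPROX_NONE)
    k=max(cn,key=cv2.contourArea);(cx,cy),s,a=cv2.minAreaRect(k);print(x0+cx*.0005,y1-cy*.0005,np.array(s)*.5,a)
    v=im.copy();cv2.drawContours(v,[k],-1,(255,0,0),1);r.append(v)
save("d18",np.hstack(r))
E
```

```text
time: 28.98
tool_pos: [0.512, -0.2881, 0.0359]
tool_rot: [3.142, 0.002, -0.017]
contact_force: [-0.2, 0.4, -0.4]
opening: 0.0454
time: 29.48
tool_pos: [0.5119, -0.2879, 0.1457]
tool_rot: [-3.141, 0.002, -0.017]
contact_force: [0.1, -0.1, 0.1]
opening: 0.046
[ 0.51153516 -0.28762645  0.14479672] [-3.14031285  0.00356487 -0.01742322]

0.708406379699707 -0.014568893432617191 [171.20016479  22.62065887] 75.29644775390625
```

View pics/w18.png

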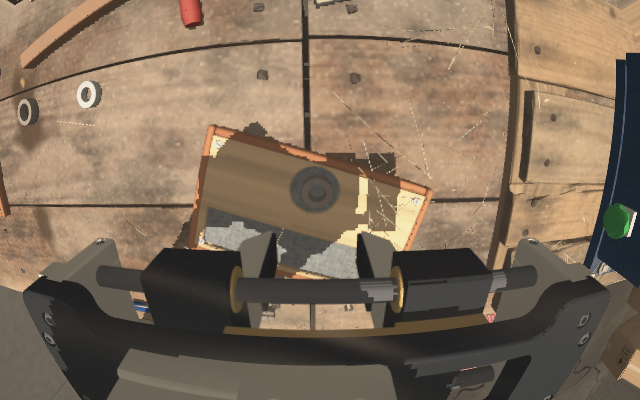

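View pics/d18.png

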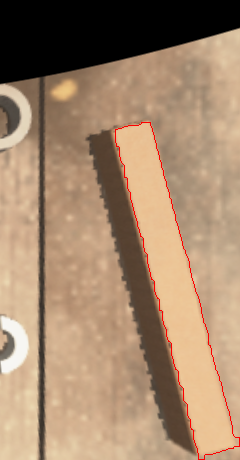

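```bash
python3 -m crank '[[3,-4.5,0,0,0,-10,0.45],[6,-9,0,0,0,-20,0.45],[9,-13.5,0,0,0,-30,0.45],[12,-18,0,0,0,-40,0.45],[15,-22.5,0,0,0,-50,0.45]]'
python3 - <<'E'
from h import *
s=robot.observe();p=s["tool_pos"];y=s["tool_rot"][2];print(p,s["tool_rot"],s["qpos"])
d=np.array([.7084,-.0146])-p[:2];print(d@[np.cos(y),np.sin(y)],d@[np.sin(y),-np.cos(y)],np.degrees(y))
E
```

```text
time: 30.15
tool_pos: [0.6661, -0.0641, 0.1434]
tool_rot: [-3.137, 0.003, 0.861]
contact_force: [-0.2, -0.5, 0.7]
opening: 0.0413
[ 0.66607713 -0.06409244  0.14343038] [-3.13712918e+00  2.98095665e-03  8.60920875e-01] [-2.10137190e-01  6.93632304e-01  1.21481382e+00 -5.05142583e-04
  1.23849266e+00  4.99910979e-01]
0.0651206753488356 -0.00015668606086846918 49.32713265262597
```

```bash
python3 -m crank '[[3.5,0,0,0,0,-10,0.45],[6.4,0,0,0,0,-20,0.45],[6.4,0,0,0,0,-30,0.45],[6.4,0,2,0,0,-40,0.45],[6.4,0,4,0,0,-50,0.45]]';python3 -m crank '[[0,0,0,0,0,-5.5,0.45],[0,0,0,0,0,-5.5,0.45],[0,0,0,0,0,-5.5,0.45]]'
python3 - <<'E'
from h import *
s=robot.observe();p=s["tool_pos"];y=s["tool_rot"][2];print(p,s["tool_rot"],s["qpos"])
c=read_camera("wrist");save("w19",c["frame"])
im=topdown(c,"wrist",.019,p[0]-.1,p[0]+.1,p[1]-.1,p[1]+.1,.5).copy()
d=np.array([np.cos(y),-np.sin(y)])*170;cv2.line(im,tuple(int(v) for v in 200-d),tuple(int(v) for v in 200+d),(255,0,0),1);cv2.circle(im,(200,200),3,(0,0,255),-1)
hsv=cv2.cvtColor(im,cv2.COLOR_RGB2HSV)
save("b19",im)
E
```

```text
time: 30.78
tool_pos: [0.7071, -0.0171, 0.1027]
tool_rot: [-3.137, -0.001, 1.734]
contact_force: [-0.1, -0.0, -0.4]
opening: 0.0412
time: 31.15
tool_pos: [0.7078, -0.0174, 0.1048]
tool_rot: [-3.139, -0.001, 1.822]
contact_force: [-0.3, -0.6, 1.2]
opening: 0.0412
[ 0.70777307 -0.01742087  0.10478699] [-3.13881832e+00 -8.71721261e-04  1.82198734e+00] [-1.32632736e-01  7.99771757e-01  1.11499884e+00 -2.44704433e-04
  1.22972096e+00 -3.83742766e-01]
```

View pics/w19.png

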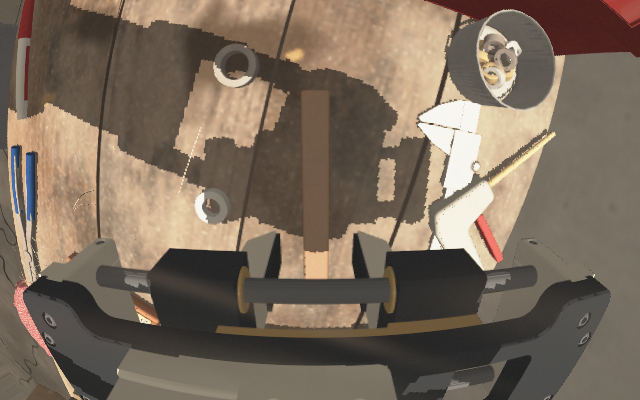

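View pics/b19.png

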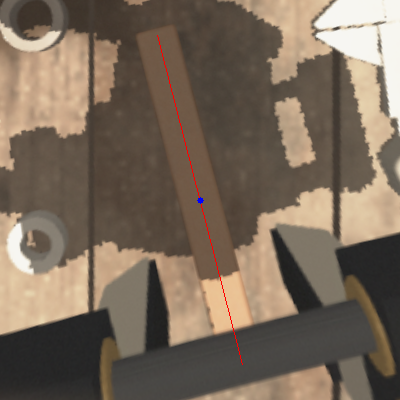

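Run:
```python
from h import *
import pickle;cs=pickle.load(open("c0.pkl","rb"))
def tri(a,b):
    (o1,d1),(o2,d2)=a,b;d1=d1[0];d2=d2[0]
    s=np.linalg.lstsq(np.stack([d1,-d2],1),o2-o1,rcond=None)[0];p=o1+d1*s[0];q=o2+d2*s[1];return (p+q)/2,np.linalg.norm(p-q)
print(tri(ray(cs["wrist"],"wrist",[(567,107)]),ray(cs["side"],"side",[(415,155)])))
print(tri(ray(cs["wrist"],"wrist",[(523,163)]),ray(cs["side"],"side",[(411,176)])))
for z in(0,.03,.05): print(onplane(cs["wrist"],"wrist",[(518,165)],z))
```

```text
(array([0.90329028, 0.10070472, 0.01600946]), np.float64(0.00010910455411220792))
(array([0.81896577, 0.01084211, 0.0268365 ]), np.float64(0.008998475361342165))
[[0.82531535 0.00310417]]
[[0.80192843 0.00941033]]
[[0.78633716 0.01361444]]
```

Glue gun is ≤ ~30 mm high and beyond x≈0.80, so the gripper body (bottom at ≥ 74 mm) clears it. Descend.

```bash
python3 -m crank '[[0.15,0,4,0,0,0,0.45],[0.15,0,6.5,0,0,0,0.45],[0.15,0,7.7,0,0,0,0.45],[0.15,0,7.7,0,0,0,0.45],[0.15,0,7.7,0,0,0,0.45]]'; python3 -m crank '[[0,0,0,0,0,0,0.25],[0,0,0,0,0,0,0],[0,0,0,0,0,0,0],[0,0,0,0,0,0,0]]' 25; python3 -m crank '[[0,0,-4,0,0,0,0],[0,0,-8,0,0,0,0],[0,0,-8,0,0,0,0]]'
python3 - <<'E'
from h import *
s=robot.observe();p=s["tool_pos"];y=s["tool_rot"][2];print(p,s["tool_rot"],s["qpos"])
d=np.array([.449,-.269])-p[:2];print(d@[np.cos(y),np.sin(y)],d@[np.sin(y),-np.cos(y)],np.degrees(y))
c=read_camera("wrist");save("w20",c["frame"])
E
```

```text
time: 31.82
tool_pos: [0.7084, -0.0161, 0.0301]
tool_rot: [3.141, 0.0, 1.824]
contact_force: [0.2, 0.3, -0.3]
opening: 0.0416
time: 32.33
tool_pos: [0.7077, -0.016, 0.0292]
tool_rot: [-3.141, -0.0, 1.824]
contact_force: [-1.0, 0.8, 3.7]
opening: 0.0205
time: 32.7
tool_pos: [0.7097, -0.0162, 0.1127]
tool_rot: [3.136, 0.002, 1.824]
contact_force: [0.9, -0.6, -0.7]
opening: 0.0207
[ 0.7097133  -0.01619806  0.11269966] [3.13635438e+00 2.34668756e-03 1.82393259e+00] [-1.30558190e-01  7.91199342e-01  1.10954336e+00 -2.27805977e-04
  1.23511410e+00 -3.83626171e-01]
-0.17945215355435484 -0.3157169146985452 104.50363930845211
```

View pics/w20.png

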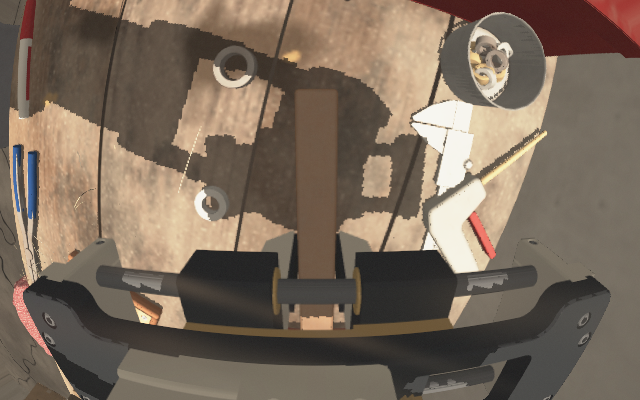

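```bash
python3 -m crank '[[-3,-5.3,0,0,0,7,0],[-6,-10.6,0,0,0,14,0],[-9,-15.9,0,0,0,21,0],[-12,-21.2,0,0,0,28,0],[-15,-26.5,0,0,0,32,0]]'
python3 - <<'E'
from h import *
s=robot.observe();p=s["tool_pos"];y=s["tool_rot"][2];print(p,s["tool_rot"],s["qpos"])
d=np.array([.449,-.2685])-p[:2];print(d@[np.cos(y),np.sin(y)],d@[np.sin(y),-np.cos(y)],np.degrees(y))
E
```

```text
time: 33.38
tool_pos: [0.4862, -0.2281, 0.1074]
tool_rot: [-3.137, -0.0, 1.263]
contact_force: [0.3, -1.0, -0.3]
opening: 0.0207
[ 0.48623503 -0.22810565  0.10743851] [-3.13715798e+00 -1.75637404e-04  1.26270034e+00] [-5.80802675e-01  5.15531143e-01  1.66955819e+00 -1.25085888e-03
  9.60821784e-01 -2.71988315e-01]
-0.04978361964601815 -0.02323235328853224 72.34740033962863
```

```bash
python3 -m crank '[[-5,-2.3,0,0,0,0,0],[-5,-2.3,0,0,0,0,0],[-5,-2.3,3,0,0,0,0],[-5,-2.3,3,0,0,0,0]]'
python3 - <<'E'
from h import *
s=robot.observe();p=s["tool_pos"];y=s["tool_rot"][2];print(p,s["tool_rot"])
c=read_camera("wrist");save("w21",c["frame"])
c=read_camera("side");cr=c["frame"][220:400,240:440];save("w21b",cv2.resize(cr,None,fx=3.3,fy=3.3))
E
```

```text
time: 33.88
tool_pos: [0.4504, -0.2665, 0.0765]
tool_rot: [-3.134, -0.002, 1.266]
contact_force: [-0.4, 0.4, -0.9]
opening: 0.0206
[ 0.45041518 -0.26646484  0.07654697] [-3.13408045e+00 -2.00542050e-03  1.26588682e+00]
```

View pics/w21.png

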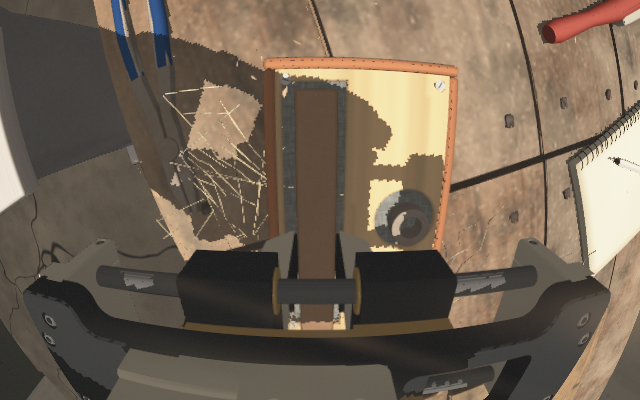

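View pics/w21b.png

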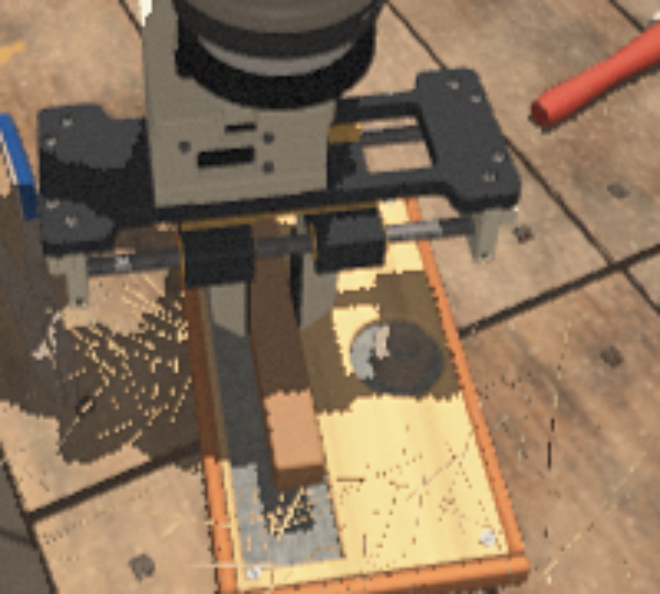

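```bash
python3 -m crank '[[-0.2,-0.05,2,0,0,0,0],[-0.2,-0.05,3.2,0,0,0,0],[-0.2,-0.05,3.6,0,0,0,0],[-0.2,-0.05,3.6,0,0,0,0]]';python3 -m crank '[[0,0,0.1,0,0,0,0],[0,0,0.1,0,0,0,0]]'
```

```text
time: 34.48
tool_pos: [0.4507, -0.27, 0.0432]
tool_rot: [-3.14, 0.001, 1.266]
contact_force: [0.0, -0.4, -0.7]
opening: 0.0203
time: 34.72
tool_pos: [0.4507, -0.2702, 0.0424]
tool_rot: [-3.141, 0.001, 1.265]
contact_force: [0.6, -0.1, -1.3]
opening: 0.0206
```

```bash
python3 -m crank '[[0,0,0.3,0,0,0,0],[0,0,0.38,0,0,0,0],[0,0,0.38,0,0,0,0]]'
```

```text
time: 35.1
tool_pos: [0.4505, -0.2701, 0.0382]
tool_rot: [-3.14, 0.0, 1.265]
contact_force: [-0.4, -0.3, -1.2]
opening: 0.0205
```

```bash
python3 -m crank '[[0,0,0.05,0,0,0,0],[0,0,0.05,0,0,0,0],[0,0,0.05,0,0,0,0.35],[0,0,0.05,0,0,0,0.35],[0,0,0.05,0,0,0,0.35]]';python3 -m crank '[[0,0,-5,0,0,0,0.35],[0,0,-11,0,0,0,0.35],[0,0,-16,0,0,0,0.35],[0,0,-18,0,0,0,0.35],[0,0,-18,0,0,0,0.35]]'; python3 -m crank '[[4,6,0,0,0,0,0.35],[4,6,0,0,0,0,0.35]]'
python3 - <<'E'
from h import *
for n in("wrist","side","scene"):
    c=read_camera(n);save("f_"+n,c["frame"])
    f=c["frame"]
    if n=="side": save("f_sidez",cv2.resize(f[120:400,200:440],None,fx=2.1,fy=2.1))
    if n=="scene": save("f_scenez",cv2.resize(f[130:350,180:480],None,fx=2.6,fy=2.6))
print(robot.observe()["time"],robot.observe()["tool_pos"])
E
```

```text
time: 35.72
tool_pos: [0.4505, -0.2701, 0.0376]
tool_rot: [-3.14, 0.0, 1.265]
contact_force: [0.7, 0.4, -0.3]
opening: 0.0321
time: 36.35
tool_pos: [0.4514, -0.2705, 0.2192]
tool_rot: [3.14, 0.002, 1.265]
contact_force: [-0.9, -0.1, -0.3]
opening: 0.032
time: 36.6
tool_pos: [0.5217, -0.2486, 0.2154]
tool_rot: [-3.138, -0.001, 1.267]
contact_force: [0.5, -0.2, -0.1]
opening: 0.0319
36.75 [ 0.51936552 -0.24956942  0.2159267 ]
```

View pics/f_wrist.png

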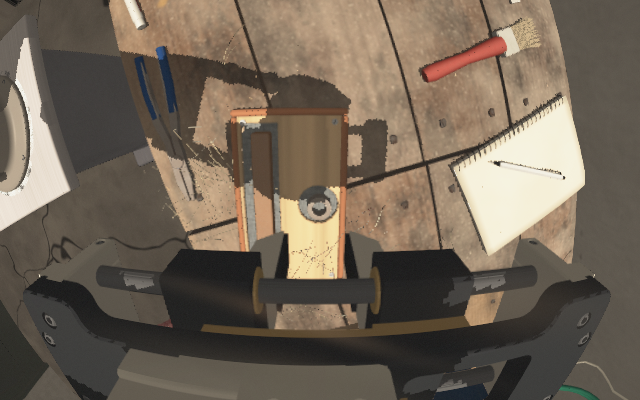

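View pics/f_sidez.png

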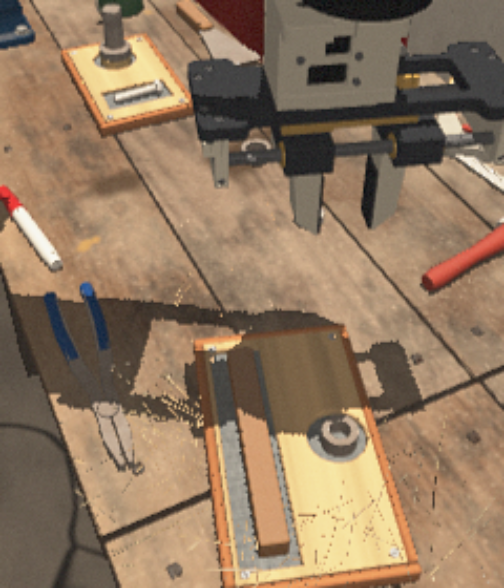

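View pics/f_scenez.png

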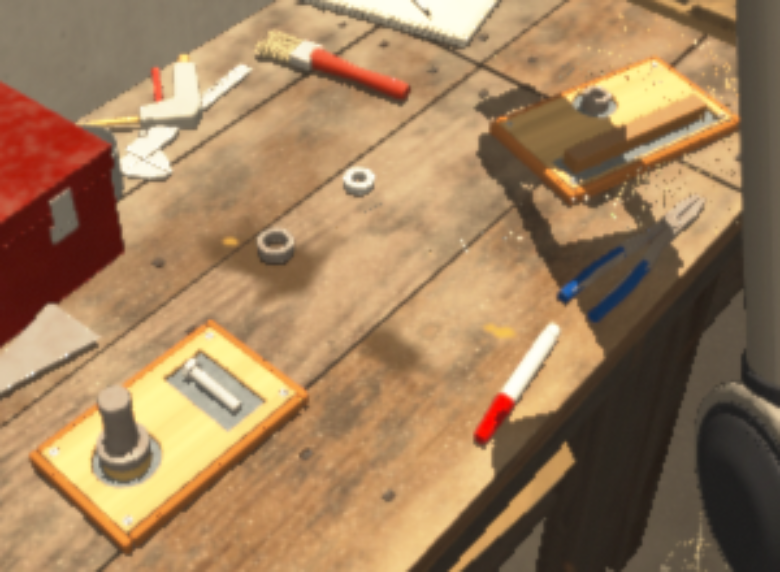

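Run:
```python
from h import *
for n,z in(("side",.028),):
    c=read_camera(n)
    im=topdown(c,n,.028,.38,.58,-.40,-.15,.45);im2=topdown(c,n,.015,.38,.58,-.40,-.15,.45)
    save("f2",cv2.convertScaleAbs(np.hstack([im,im2]),alpha=1.1))
c=read_camera("scene");save("f3",cv2.resize(c["frame"][265:325,205:255],None,fx=10,fy=10,interpolation=cv2.INTER_CUBIC)[:600])
```

```text
(no output)
```

View pics/f2.png

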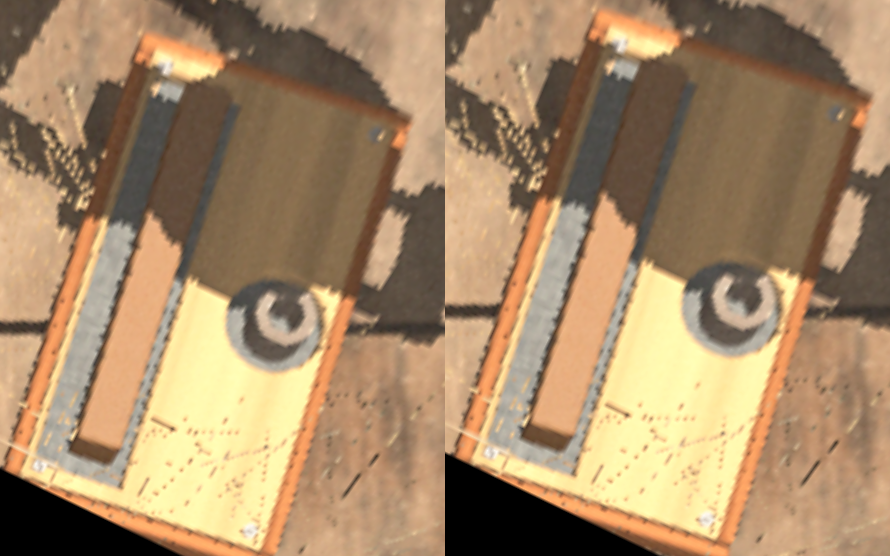

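View pics/f3.png

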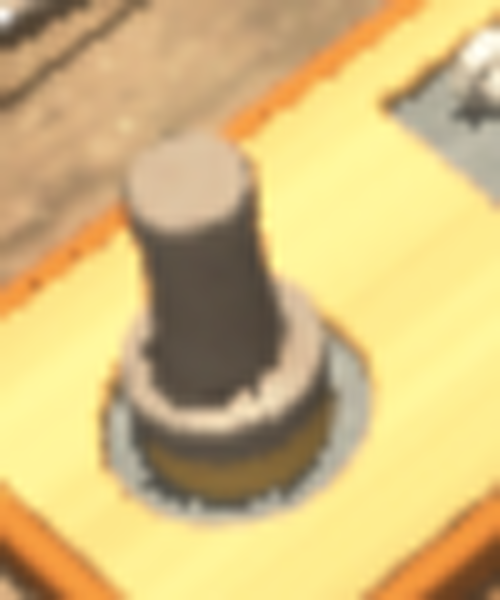

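Run:
```python
from cell import robot
print(robot.hand_in())
```

```text
the job is handed in; nothing more can be done
None
```

Both kits are made up, and I handed the job in at about 37 s of the 128 s allowed. The parts went in as asked:

- **Press kit board:** The brass bush lies flat in the round recess. I squeezed it from two directions at right angles so its centre was known exactly. The punch was centred in the gripper the same way and stands wide foot down on the bush. The bolt was let down into the slot from about 5 mm above the felt, with the gripper tilted 6° so its body cleared the punch.
- **Drift kit board:** The narrowest, tallest bush lies flat in the round recess, and the drift lies lengthwise in the trough.
- **Stock:** The other two bushes were not touched.

**Last checks:**
- **Punch:** It stands upright and looks concentric on the bush in the scene camera. It was released within about 0.3 mm of the bush's measured centre.
- **Bolt:** It lies within the slot, close to the middle.
- **Tall bush:** It sits inside its recess.
- **Drift:** Its measured centre is about 1.5 mm from the trough centre, leaving about 10 mm free at each end.
- **Forces:** Contact readings stayed below about 7 N.

**Disagreements:**
- **Cameras:** The scene and side cameras differed by up to 5 mm in x on the board positions, so I used the close wrist views and grip contact instead.
- **Jaw opening:** It reads 0.5 to 2 mm less than the true part width when gripping.

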